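# Put the stoppered sample jars away and cover the smallest with the dome

## Task

Put the three stoppered glass jars away, upright: the largest in the recess of the larger square wooden stand, the middle-sized in the recess of the smaller square stand, and the smallest in the middle of the round plinth, then cover that one with the glass dome so that the dome stands level inside the plinth's raised edge. It is glass: set everything down gently and tip nothing over. Leave the screw-capped pots and the metal tin where they are.

Things in the scene. Friction and masses are not known exactly. Their poses are not given: they have to be found in the camera images.
- jar_large: Largest of three brown glass jars with a mushroom-shaped glass stopper, one rigid piece with it, about 320 g: straight round body 60 mm across and 78 mm high, then a 6 mm sloping shoulder, a narrower neck 12 mm high, and on top the flat round stopper, 26 mm across and 18 mm high (96 to 114 mm above the underside). Origin: centre of the underside, z up along the jar's axis. It stands upright on the bench at the start.
- jar_medium: Middle-sized of three brown glass jars with a mushroom-shaped glass stopper, one rigid piece with it, about 190 g: straight round body 46 mm across and 60 mm high, then a 6 mm sloping shoulder, a narrower neck 12 mm high, and on top the flat round stopper, 24 mm across and 18 mm high (78 to 96 mm above the underside). Origin: centre of the underside, z up along the jar's axis. It stands upright on the bench at the start.
- jar_small: Smallest of three brown glass jars with a mushroom-shaped glass stopper, one rigid piece with it, about 90 g: straight round body 34 mm across and 42 mm high, then a 6 mm sloping shoulder, a narrower neck 12 mm high, and on top the flat round stopper, 22 mm across and 18 mm high (60 to 78 mm above the underside). Origin: centre of the underside, z up along the jar's axis. It stands upright on the bench at the start.
- dome: Clear glass dome (bell jar), open underneath, standing on the bench, loose, about 350 g: 104 mm across outside, 96 mm inside at the mouth, 92 mm inside at 90 mm height, rounding in above that, 120 mm high without its knob, 114 mm clear height inside. On top in the middle a dark wooden knob: neck 18 mm across from 120 to 134 mm, round grip 28 mm across from 134 to 154 mm above the mouth. Origin: centre of the mouth (lower rim), z up.
- stand_large: Larger of two square dark-wood stands, 98 x 98 x 20 mm, fixed to the bench, with one round recess 76 mm across and 12 mm deep in the middle (recess floor lined with pale cork, 8 mm above the underside). Place of the largest jar (60 mm across). Origin: centre of the underside, under the middle of the recess; z up.
- stand_medium: Smaller of two square dark-wood stands, 82 x 82 x 20 mm, fixed to the bench, with one round recess 62 mm across and 12 mm deep in the middle (recess floor lined with pale cork, 8 mm above the underside). Place of the middle-sized jar (46 mm across). Origin: centre of the underside, under the middle of the recess; z up.
- plinth: Round dark-wood plinth, fixed to the bench, 128 mm across, with a flat floor of pale cork 12 mm above its underside and a raised edge all round (120 mm across inside, top 18 mm above the underside). Place of the smallest jar, in the middle, with the glass dome over it inside the raised edge. Origin: centre of the underside; z up.
- pot_tall: Bystander: tall brown glass pot with a wide flat black screw cap, 48 mm across, 80 mm high, no stopper. Origin: centre of the underside. To be left alone.
- pot_low: Bystander: low brown glass pot with a wide flat black screw cap, 60 mm across, 42 mm high, no stopper. Origin: centre of the underside. To be left alone.
- tin: Bystander: flat round bright metal tin, 68 mm across, 30 mm high. Origin: centre of the underside. To be left alone.
Not all that is in view belongs to the job. Leave any blue or green look-alike of the jar_large alone. What is shaped like the dome but green is not meant.

How it is judged:
At the end, for the whole second after the job is handed in: Large and medium jar upright on the recess floor of their stands, within 12 mm of centre; small jar on the plinth within 20 mm, dome over it within 12 mm; heights within 4 mm, tilt under 0.08 rad (4.5 deg); all released, at rest; pots and tin within 30 mm of their start (horizontal distance between jar_large and stand_large below 0.012 m and z of jar_large in the frame of stand_large between 0.004 and 0.012 m and angle between each of jar_large, jar_medium, jar_small, dome's own z axis and vertical below 0.08 rad and linear speed of each of jar_large, jar_medium, jar_small, dome below 0.02 m/s and angular speed of each of jar_large, jar_medium, jar_small, dome below 0.2 rad/s and horizontal distance between jar_medium and stand_medium below 0.012 m and z of jar_medium in the frame of stand_medium between 0.004 and 0.012 m and horizontal distance between jar_small and plinth below 0.02 m and z of jar_small in the frame of plinth between 0.008 and 0.016 m and horizontal distance between dome and plinth below 0.012 m and z of dome in the frame of plinth between 0.008 and 0.016 m and distance of each of pot_tall, pot_low, tin from where it was at the start of the episode below 0.03 m); the robot touches nothing.
It fails at once if a jar or the dome is tipped over (beyond about 45 degrees) (angle between any of jar_large, jar_medium, jar_small, dome's own z axis and vertical above 0.8 rad).
It fails at once if a jar or the dome is dropped or rammed onto its stand (over 60 N) (contact force between jar_large and stand_large above 60 N or contact force between jar_medium and stand_medium above 60 N or contact force between any of jar_small, dome and plinth above 60 N).
It fails at once if the dome is set down hard on the small jar (over 20 N) (contact force between dome and jar_small above 20 N).
It fails at once if a screw-capped pot or the tin is pushed more than 30 mm away or tipped over (distance of any of pot_tall, pot_low, tin from where it was at the start of the episode above 0.03 m or angle between any of pot_tall, pot_low, tin's own z axis and vertical above 0.5 rad).
It also fails if it takes over 109 s, if anything falls off the work surface, if the arm or the gripper's body presses on something with over 40 N, if the wrist force passes 120 N, or if a joint passes its speed limit or range.

## Robot

A 6-joint arm with a two-finger parallel gripper is mounted at the origin on the work surface. World frame = base frame: x ahead of the robot, y to its left, z up, the work surface at z = 0. Lengths are in m, angles in rad, forces in N, time in s.
With the tool pointing down it reaches from about 0.35 to 0.875 m from the base axis. Payload 15.5 kg.
Tool frame: the origin (TCP) lies on the centre line of the jaws, within the pads' length; the fingertips stand 17 mm ahead of it and the grasp point (between the pads) lies 2 mm behind it; x points along the fingers, y is the direction in which the jaws open and shut, and the axes are right-handed (so a half turn about x gives the same grasp; the last joint's range is limited). The gripper opens to 85 mm and grips with 20 to 120 N. Pads are 22 mm wide; open, the fingers measure 114 mm over their backs; the gripper's body (76 mm by 85 mm) begins 54 mm behind the grasp point. The pads swing forward as they close: fully open they stand 13 mm farther back than shut.
Start: joints at [1.016, 0.494, 1.345, -0, 1.302, -0.096], TCP at [0.277, 0.56, 0.248] pointing down, gripper open.
Joint ranges: [-2.91, 2.91], [-0.82, 2.16], [0.22, 2.67], [-1.22, 4.37], [0.12, 2.79], [-3.08, 3.08]. Speed limits (rad/s): [1.89, 1.89, 2.57, 3.01, 3.01, 3.01].

## Interface

Orientations are given as [roll, pitch, yaw] about the fixed x, y, z axes, in that order (R = Rz(yaw) Ry(pitch) Rx(roll)).
In Python, from bench import readout, viewer, ticket gives the robot as it stands.
- The arm moves only by the tool apply_moves, never from a script. Its argument "commands" is a list of rows, each a list of 7 numbers: the turn, a rotation vector about the tool's x, y, z in degrees, then the shift along the tool's x, y, z in mm, then the finger opening in mm, from 0 to 85.4. A call has 1 to 20 rows; each row shifts and turns the pose as measured when the row begins, along the tool's axes as they then stand; what a row does not reach is not made up. A row lasts 1/12 s, in which the tool goes at most 41.7 mm and 7.16 degrees, less where a joint would pass 70% of its speed; a pose out of reach is approached as far as the arm can. A call with a gripper value outside its range is refused whole. The fingers move at their own pace and stop on an object; the grip force is fixed at half the most. Time passes only in rows, so rows that do not move let the fingers close. It gives the time, the measured TCP pose, the force and the opening at its end, in the units of the state.
- readout.get_state(): the state, without advancing time (a new reading comes with each control period).
- viewer.get_image(name): name is "scene" or "top" or "wrist"; returns a dict with "frame" (384x512x3 uint8, red, green, blue), "fovy" (degrees; the focal length in pixels is half the picture's height over the tangent of half this angle, whatever the lens; pixels are square), "cx", "cy" (the principal point, pixels), "R" (3x3) and "t" (3): a world point X has camera coordinates R X + t; the wrist camera has in their place "tool_from_camera" (4x4, takes a point from camera to tool coordinates, whose origin is the TCP and whose axes are the tool frame's). Camera axes: x right, y down, z forward; pixel columns grow to the right and rows downward; lengths in m; the calibration is good to about 2 mm. A picture is of the moment at which its call begins: read the wrist's pose just before it. There is no depth.
- ticket.sign_off(): hands the job in, once; it reports no verdict.
Trained networks look in the newest picture that a camera, given by its name, has taken for a name from the list of things; names that differ only in an ending like _2 or _b are one class to them, and where a whole thing is asked for, a point or a joint stands for the part that bears it (a point fixed in the world has none). Each returns a list of dicts, best first, with "p" (0 to 1); they miss things now and then, are a little off and sometimes report something else, mostly with a low value. They report only what shows in the picture. A call takes as long as a camera call. They do not tell look-alikes from the thing itself.
- viewer.cut_out(name, camera): "mask" (384x512 bool, what is visible of it) and "centre" ([column, row] in pixels, amid what is visible of it).
The state is a dict: "t": time; "q": joint angles; "qd": joint speeds; "joint_torque": joint torques, N m; "tool_pos": TCP position; "ee_rot": TCP orientation; "ft_force": force on the tool from outside, world axes, zero at the start; "torque": the same for the moment, N m; "gripper_width": finger opening in m.
Only numpy, scipy, OpenCV 4.12 (cv2) and the standard library are available. Lean on these libraries where they do the work, as an engineer would, in place of code of your own. Each camera call takes 0.05 s, during which the arm holds its last target.

## Working session

There is one attempt and no reset: what is moved stays moved. The work goes in short steps, Python scripts to look and compute and a tool call to move; the robot and the scene stay as the last step left them, time stands still between calls to the robot, and variables do not carry over. Pictures are saved under pics/ and viewed, and the job is handed in when it is done.

Besides the shell and the picture viewer there is one more tool, called after "Call:" by a JSON object that holds its "op" and its "data", one argument or row to a line. apply_moves: Moves the arm, as the interface text tells. Its arguments: {"type":"object","properties":{"commands":{"type":"array","items":{"type":"array","items":{"type":"number"}}}},"required":["commands"]}

```bash
mkdir -p pics; ls
python3 - <<'E'
from bench import readout, viewer
import cv2
s=readout.get_state()
print(s)
for n in ["scene","top"]:
    d=viewer.get_image(n)
    cv2.imwrite(f"pics/{n}0.png",d["frame"][:,:,::-1])
    print(n,d["fovy"],d["cx"],d["cy"],d["R"],d["t"])
E
```

```text
pics
{'t': 0.0, 'q': array([ 1.01650587e+00,  4.94158866e-01,  1.34615594e+00,  1.32667373e-07,
        1.30251208e+00, -9.54942844e-02]), 'qd': array([-4.61678483e-04, -3.19669845e-04, -9.50218138e-06,  1.45401782e-03,
       -1.96548819e-03,  9.53097516e-04]), 'joint_torque': array([ 8.24482031e-04, -8.82195783e+01, -3.83861482e+01, -5.17324611e-05,
        1.02429092e-02, -1.79649614e-04]), 'tool_pos': array([0.27659883, 0.56006536, 0.24770696]), 'ee_rot': array([-1.66639422,  1.5695621 , -2.12519043]), 'ft_force': array([-0.74513057, -0.56068136,  0.02673224]), 'torque': array([ 0.00887117, -0.00750838, -0.05986057]), 'gripper_width': 0.08557183710304136}
scene 51.58518697763147 255.9108856456409 187.96206302261967 [[-0.84168086  0.53990721  0.00857466]
 [ 0.34222073  0.54564903 -0.76495235]
 [-0.41768205 -0.64091133 -0.64402979]] [ 0.4485371  -0.13585964  1.25246493]
top 56.872920583554986 260.73312761527285 200.2462382819778 [[ 0.0139175  -0.99979392 -0.01477927]
 [-0.98639791 -0.01130693 -0.16398571]
 [ 0.16378481  0.01686051 -0.986352  ]] [0.00317615 0.50730538 1.00953385]
```

View pics/scene0.png

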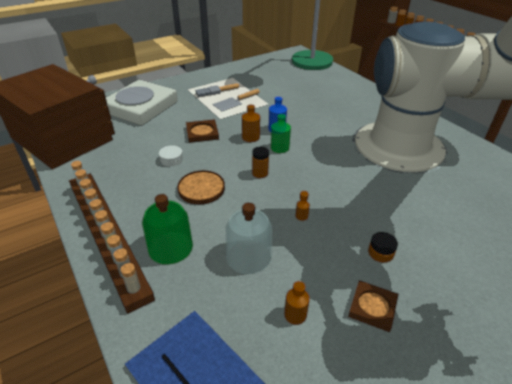

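View pics/top0.png

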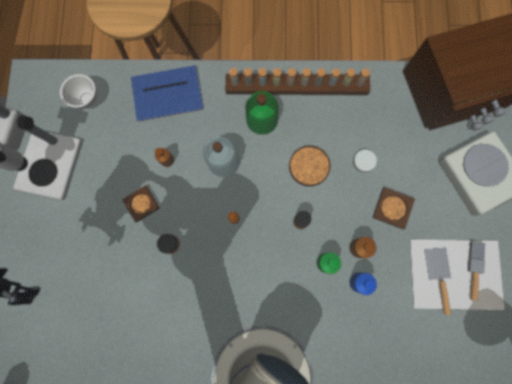

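```bash
cat > h.py <<'E'
import numpy as np, cv2
from bench import readout, viewer
from scipy.spatial.transform import Rotation as Rot
def ray(d,uv):
    f=d["frame"].shape[0]/2/np.tan(np.radians(d["fovy"])/2)
    r=np.array([(uv[0]-d["cx"])/f,(uv[1]-d["cy"])/f,1.])
    R=np.array(d["R"]);t=np.array(d["t"])
    return -R.T@t, R.T@r
def at(d,uv,z):
    o,r=ray(d,uv); return o+r*(z-o[2])/r[2]
def proj(d,X):
    f=d["frame"].shape[0]/2/np.tan(np.radians(d["fovy"])/2)
    c=np.array(d["R"])@np.array(X).T+np.array(d["t"])[:,None] if np.ndim(X)>1 else np.array(d["R"])@np.array(X)+np.array(d["t"])
    return np.array([f*c[0]/c[2]+d["cx"],f*c[1]/c[2]+d["cy"]]).T
def wristpose(s):
    r=s["ee_rot"];R=Rot.from_euler('xyz',r).as_matrix()
    return R,np.array(s["tool_pos"])
def wrist():
    s=readout.get_state(); d=viewer.get_image("wrist")
    R,p=wristpose(s);T=np.eye(4);T[:3,:3]=R;T[:3,3]=p
    M=np.linalg.inv(T@np.array(d["tool_from_camera"]))
    d=dict(d);d["R"]=M[:3,:3];d["t"]=M[:3,3];return s,d
E
python3 - <<'E'
from h import *
names="jar_large jar_medium jar_small dome stand_large stand_medium plinth pot_tall pot_low tin".split()
for c in ["scene","top"]:
    d=viewer.get_image(c)
    for n in names:
        for r in viewer.cut_out(n,c)[:4]:
            m=r["mask"];ys,xs=np.where(m)
            if len(xs): print(c,n,round(r["p"],2),np.round(r["centre"]),"bb",xs.min(),xs.max(),ys.min(),ys.max(),"z0:",np.round(at(d,r["centre"],0)[:2],3))
E
```

```text
scene jar_large 0.92 [277. 133.] bb 270 291 114 152 z0: [ 0.283 -0.26 ]
scene jar_large 0.85 [249. 126.] bb 241 259 104 141 z0: [ 0.339 -0.345]
scene jar_large 0.69 [171. 155.] bb 159 181 146 165 z0: [ 0.626 -0.327]
scene jar_medium 0.58 [292. 302.] bb 284 308 281 324 z0: [0.627 0.282]
scene jar_small 0.53 [299. 208.] bb 295 309 190 220 z0: [0.444 0.067]
scene dome 0.68 [248. 239.] bb 224 271 202 273 z0: [0.613 0.087]
scene dome 0.67 [167. 227.] bb 141 192 193 264 z0: [ 0.758 -0.051]
scene stand_large 0.76 [202. 130.] bb 186 218 119 141 z0: [ 0.484 -0.404]
scene stand_medium 0.57 [374. 307.] bb 348 397 281 331 z0: [0.493 0.38 ]
scene plinth 0.88 [199. 191.] bb 177 223 170 204 z0: [ 0.631 -0.132]
scene pot_tall 0.74 [263. 160.] bb 251 269 147 177 z0: [ 0.407 -0.158]
scene pot_tall 0.44 [200. 187.] bb 177 225 170 204 z0: [ 0.622 -0.145]
scene pot_low 0.91 [383. 248.] bb 368 397 231 263 z0: [0.36  0.277]
scene tin 0.61 [169. 155.] bb 159 181 146 165 z0: [ 0.633 -0.329]
top jar_large 0.79 [330. 266.] bb 317 340 254 273 z0: [ 0.319 -0.198]
top jar_large 0.7 [363. 248.] bb 348 375 237 258 
[... 335 characters left out ...]
7 239 212 223 z0: [0.454 0.088]
top dome 0.84 [261. 112.] bb 245 278 92 134 z0: [0.801 0.013]
top dome 0.67 [223. 156.] bb 203 239 137 177 z0: [0.655 0.131]
top dome 0.17 [233. 220.] bb 228 238 213 222 z0: [0.451 0.093]
top stand_large 0.88 [395. 206.] bb 373 413 189 228 z0: [ 0.502 -0.4  ]
top stand_medium 0.88 [140. 202.] bb 123 157 186 222 z0: [0.503 0.384]
top stand_medium 0.66 [366. 160.] bb 352 375 150 172 z0: [ 0.645 -0.316]
top plinth 0.8 [310. 169.] bb 289 330 146 186 z0: [ 0.615 -0.141]
top pot_tall 0.81 [300. 219.] bb 293 310 210 229 z0: [ 0.457 -0.11 ]
top pot_low 0.73 [167. 243.] bb 156 179 234 253 z0: [0.378 0.292]
top tin 0.82 [367. 160.] bb 353 375 150 173 z0: [ 0.646 -0.32 ]
```

Candidates: jar_large has three matches, amber at top (365,247) / scene (251,125), blue at top (364,284) and green at top (330,263). The dome has two, clear at top (221,155) and green at top (262,112). The brown jar and the clear dome fit the description. I'll confirm these in crops and fit silhouettes for positions.

```bash
cat > fit.py <<'E'
from h import *
from scipy.optimize import minimize
P={ # profile (r,z) in mm
"jar_large":[(30,0),(30,78),(13,84),(13,96),(13,114)],
"jar_medium":[(23,0),(23,60),(12,66),(12,96)],
"jar_small":[(17,0),(17,42),(11,48),(11,78)],
"dome":[(52,0),(52,90),(40,110),(20,120),(9,120),(9,134),(14,134),(14,154)],
"plinth":[(64,0),(64,18)],"pot_tall":[(24,0),(24,80)],"pot_low":[(30,0),(30,42)],"tin":[(34,0),(34,30)]}
SQ={"stand_large":49,"stand_medium":41}
a=np.linspace(0,2*np.pi,48,endpoint=False)
def hull(d,name,x,y,yaw):
    m=np.zeros(d["frame"].shape[:2],np.uint8)
    def fill(pts):
        h=cv2.convexHull(np.float32(proj(d,pts))); cv2.fillConvexPoly(m,np.int32(np.round(h*16)),255,cv2.LINE_AA,4)
    if name in SQ:
        s=SQ[name]/1000;c,n=np.cos(yaw),np.sin(yaw)
        fill(np.array([(x+c*u-n*v,y+n*u+c*v,z) for u in(-s,s) for v in(-s,s) for z in(0,.02)]))
    else:
        rings=[np.c_[x+r/1e3*np.cos(a),y+r/1e3*np.sin(a),np.full(48,z/1e3)] for r,z in P[name]]
        for r1,r2 in zip(rings,rings[1:]): fill(np.vstack([r1,r2]))
    return m/255.
def iou(masks,name,p,w=None):
    s=0
    for d,m in masks:
        h=hull(d,name,*p); i=np.minimum(h,m).sum(); s+=i/(np.maximum(h,m).sum()+1e-9)
    return s/len(masks)
def fit(masks,name,x0,y0,yaw0=0.):
    best=None
    for y00 in ([0,.4,.8,1.2] if name in SQ else [0]):
        r=minimize(lambda p:-iou(masks,name,(p[0]/100,p[1]/100,p[2] if name in SQ else 0)),[x0*100,y0*100,y00],method="Nelder-Mead",options=dict(initial_simplex=[[x0*100,y0*100,y00],[x0*100+2,y0*100,y00],[x0*100,y0*100+2,y00],[x0*100+1,y0*100+1,y00+.3]],xatol=.01,fatol=1e-4))
        if best is None or r.fun<best.fun: best=r
    return best.x[0]/100,best.x[1]/100,best.x[2],-best.fun
E
python3 - <<'E'
from fit import *
g={"jar_large":(.36,-.295),"jar_medium":(.635,.3),"jar_small":(.45,.075),"dome":(.63,.11),"stand_large":(.495,-.4),"stand_medium":(.5,.38),"plinth":(.62,-.135),"pot_tall":(.43,-.13),"pot_low":(.37,.285),"tin":(.635,-.32)}
D={c:viewer.get_image(c) for c in("scene","top")}
for n,(x,y) in g.items():
    ms={}
    for c in D:
        best=(9e9,None);u=proj(D[c],np.array([x,y,.03]))
        for r in viewer.cut_out(n,c):
            e=np.linalg.norm(np.array(r["centre"])-u)
            if e<min(best[0],30): best=(e,r["mask"])
        if best[1] is not None: ms[c]=(D[c],best[1].astype(float))
    out=[np.round(fit([v],n,x,y),3).tolist() for v in ms.values()]
    print(n,list(ms),out,"both",np.round(fit(list(ms.values()),n,x,y),4).tolist())
a=D["top"]["frame"][200:310,280:420];b=D["scene"]["frame"][90:200,200:340]
c=D["scene"]["frame"][180:290,130:270];d=D["top"]["frame"][85:195,180:320]
im=np.vstack([np.hstack([a,b]),np.hstack([c,d])]);cv2.imwrite("pics/crop1.png",cv2.resize(im[:,:,::-1],None,fx=2.6,fy=2.6,interpolation=cv2.INTER_CUBIC))
E
```

```text
jar_large ['scene', 'top'] [[0.37, -0.29, 0.124, 0.886], [0.373, -0.282, 0.151, 0.909]] both [0.3732, -0.2825, 0.2088, 0.8909]
jar_medium ['scene', 'top'] [[0.639, 0.306, 0.091, 0.867], [0.637, 0.307, 0.092, 0.77]] both [0.6382, 0.3059, 0.1428, 0.8179]
jar_small ['scene'] [[0.456, 0.091, 0.18, 0.838]] both [0.4564, 0.0907, 0.1796, 0.8383]
dome ['scene', 'top'] [[0.636, 0.128, 0.131, 0.924], [0.634, 0.129, 0.108, 0.902]] both [0.6356, 0.1294, 0.2835, 0.9117]
stand_large ['scene', 'top'] [[0.491, -0.394, 1.191, 0.909], [0.492, -0.39, -0.368, 0.921]] both [0.4921, -0.3911, 1.1901, 0.9127]
stand_medium ['scene', 'top'] [[0.498, 0.378, 0.569, 0.963], [0.498, 0.379, 0.586, 0.946]] both [0.4982, 0.3783, 0.572, 0.9523]
plinth ['scene', 'top'] [[0.621, -0.141, 0.148, 0.922], [0.623, -0.138, 0.005, 0.928]] both [0.6213, -0.1382, 0.0417, 0.9223]
pot_tall ['scene', 'top'] [[0.448, -0.113, 0.325, 0.917], [0.449, -0.11, 0.207, 0.826]] both [0.4496, -0.1118, 0.0458, 0.8666]
pot_low ['scene', 'top'] [[0.374, 0.283, 0.103, 0.895], [0.378, 0.285, 0.224, 0.813]] both [0.3752, 0.2836, 0.0156, 0.8526]
tin ['scene', 'top'] [[0.635, -0.312, 0.057, 0.821], [0.636, -0.305, 0.107, 0.824]] both [0.636, -0.307, 0.0884, 0.819]
```

View pics/crop1.png

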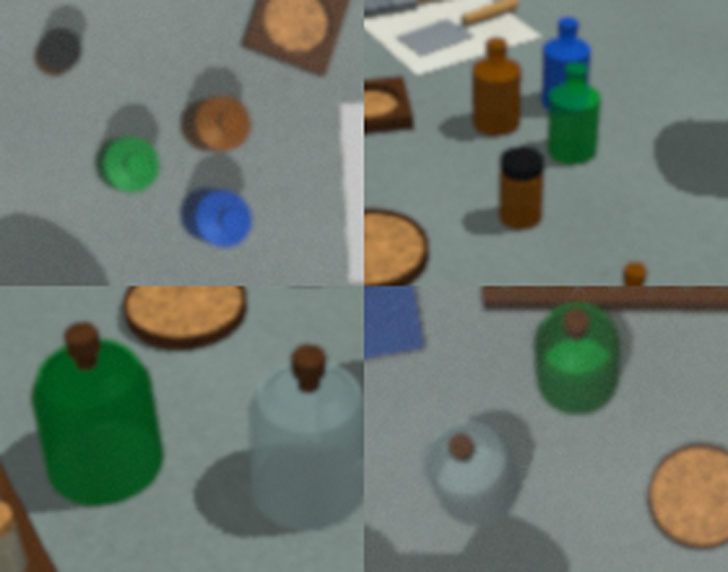

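The amber jar (left of the blue and green ones, crop top right) and the clear dome (bottom right of the left crop) are the ones meant. Scene and top agree to within about 8 mm. Next, the moves.

```bash
cat > go.py <<'E'
from h import *
import sys
def need(x,y,z):
    s=readout.get_state();R,p=wristpose(s)
    sh=R.T@(np.array([x,y,z])-p)*1e3
    # tilt correction: bring tool x to -z
    ax=R[:,0];rv=np.degrees(R.T@np.cross(ax,[0,0,-1]))
    print("t",round(s["t"],2),"pos",np.round(p,4),"shift tool mm",np.round(sh,1),"level rv deg",np.round(rv,2),"jaw dir",np.round(R[:,1],3),"w",round(s["gripper_width"],4),"F",np.round(s["ft_force"],1))
    return s
if __name__=="__main__": need(*map(float,sys.argv[1:4]))
E
python3 go.py 0.638 0.306 0.2
```

```text
t 2.3 pos [0.2768 0.5604 0.2483] shift tool mm [ 48.3 -68.1 436.5] level rv deg [-0. -0. -0.] jaw dir [0.443 0.897 0.   ] w 0.0851 F [ 0.5 -0.2  0.2]
```

Call:
{"op": "apply_moves", "data": {
  "commands": [
    [0,0,0,0,-5.7,36.4,60],
    [0,0,0,0,-5.7,36.4,60],
    [0,0,0,0,-5.7,36.4,60],
    [0,0,0,0,-5.7,36.4,60],
    [0,0,0,0,-5.7,36.4,60],
    [0,0,0,0,-5.7,36.4,60],
    [0,0,0,0,-5.7,36.4,60],
    [0,0,0,0,-5.7,36.4,60],
    [0,0,0,0,-5.7,36.4,60],
    [0,0,0,0,-5.7,36.4,60],
    [0,0,0,0,-5.7,36.4,60],
    [0,0,0,0,-5.7,36.4,60]
  ]
}}

```text
t: 3.3
tool_pos: [0.6487, 0.2995, 0.2484]
ee_rot: [2.087, 1.568, 1.639]
ft_force: [-0.4, 0.4, -0.4]
gripper_width: 0.0599
```

```bash
python3 go.py 0.638 0.306 0.2
python3 - <<'E'
from h import *
s,d=wrist()
cv2.imwrite("pics/w1.png",d["frame"][:,:,::-1]); print(d["fovy"],proj(d,np.array([.638,.306,.096])),proj(d,np.array([.638,.306,0])))
E
```

```text
t 3.3 pos [0.6487 0.2995 0.2484] shift tool mm [ 48.4   1.1 -12.4] level rv deg [ 0.   -0.07 -0.13] jaw dir [0.433 0.901 0.002] w 0.0599 F [-0.4  0.4 -0.4]
67.46283863086362 [252.3474616  165.06079606] [251.79512114 151.1325408 ]
```

View pics/w1.png

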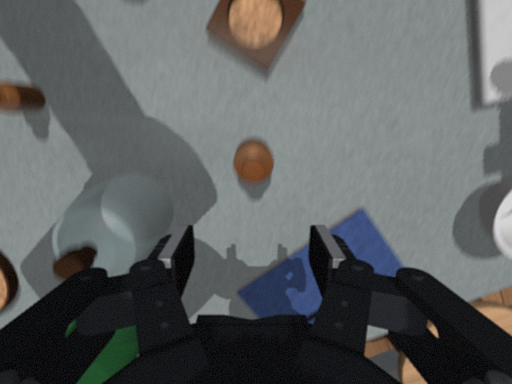

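The wrist view shows the medium jar at (253,160) and the medium stand at (255,20). I'll fit them from here.

```bash
cat > wf.py <<'E'
from fit import *
def wfit(items,tag=None):
    s,d=wrist(); out={}
    vis=d["frame"].copy()
    for n,(x,y) in items.items():
        u=proj(d,np.array([x,y,.04]));rs=[(np.linalg.norm(np.array(r["centre"])-u),r) for r in viewer.cut_out(n,"wrist")]
        rs=[r for r in rs if r[0]<60]
        if not rs: print(n,"none");continue
        m=min(rs,key=lambda q:q[0])[1]
        f=fit([(d,m["mask"].astype(float))],n,x,y);print(n,round(m["p"],2),np.round(f,4).tolist());out[n]=f
        h=(hull(d,n,*f[:3])>.5).astype(np.uint8);cs,_=cv2.findContours(h,0,2);cv2.drawContours(vis,cs,-1,(255,255,0),1)
    if tag: cv2.imwrite(f"pics/{tag}.png",vis[:,:,::-1])
    return out
E
python3 - <<'E'
from wf import *
wfit({"jar_medium":(.638,.306),"stand_medium":(.498,.378),"dome":(.636,.129)},"w2")
E
```

```text
jar_medium 0.61 [0.6393, 0.3077, -0.1147, 0.9157]
stand_medium 0.65 [0.4979, 0.3781, 0.586, 0.9833]
dome 0.78 [0.6386, 0.1291, 0.1905, 0.9321]
```

View pics/w2.png

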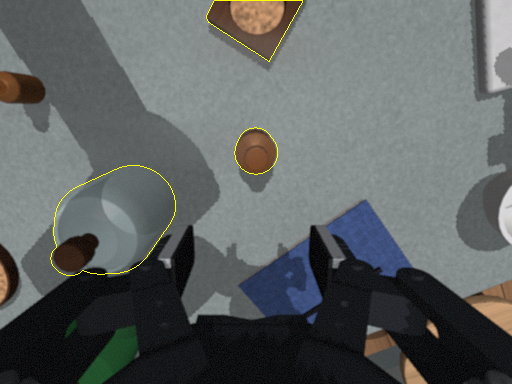

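The outlines fit to within a pixel or two (jar ring at (256,152)), so I'll descend on the medium jar.

```bash
python3 go.py 0.639 0.307 0.088
```

```text
t 3.55 pos [0.6471 0.3009 0.2481] shift tool mm [160.1   1.7  -9.7] level rv deg [-0.   -0.11 -0.11] jaw dir [0.434 0.901 0.002] w 0.0599 F [ 0.3 -0.1 -0.2]
```

Call:
{"op": "apply_moves", "data": {
  "commands": [
    [0,-0.1,-0.1,0,1.7,-9.7,60],
    [0,0,0,30,0,0,60],
    [0,0,0,30,0,0,60],
    [0,0,0,30,0,0,60],
    [0,0,0,0,0,0,60]
  ]
}}

```text
t: 3.97
tool_pos: [0.6335, 0.3137, 0.1591]
ee_rot: [0.954, 1.565, 0.512]
ft_force: [-1.6, 0.1, -1.2]
gripper_width: 0.0598
```

```bash
python3 go.py 0.639 0.307 0.088
```

```text
t 3.97 pos [0.6335 0.3137 0.1591] shift tool mm [71.1 -4.   7.7] level rv deg [-0.    0.18 -0.25] jaw dir [0.428 0.904 0.004] w 0.0598 F [-1.6  0.1 -1.2]
```

Call:
{"op": "apply_moves", "data": {
  "commands": [
    [0,0.2,-0.2,15,-4,7.7,60],
    [0,0,0,15,0,0,60],
    [0,0,0,0,0,0,60]
  ]
}}

```text
t: 4.22
tool_pos: [0.6367, 0.3102, 0.1312]
ee_rot: [1.557, 1.569, 1.12]
ft_force: [-0.9, -0.4, 0.1]
gripper_width: 0.0601
```

```bash
python3 go.py 0.639 0.307 0.088
```

```text
t 4.22 pos [0.6367 0.3102 0.1312] shift tool mm [43.2 -1.9  3.4] level rv deg [-0.    0.   -0.09] jaw dir [0.423 0.906 0.002] w 0.0601 F [-0.9 -0.4  0.1]
```

Call:
{"op": "apply_moves", "data": {
  "commands": [
    [0,0,0,14,-1.9,3.4,60],
    [0,0,-0.1,14,0,0,60],
    [0,0,0,14,0,0,60],
    [0,0,0,0,0,0,60],
    [0,0,0,0,0,0,60]
  ]
}}

```text
t: 4.63
tool_pos: [0.6405, 0.3088, 0.0912]
ee_rot: [0.729, 1.565, 0.293]
ft_force: [1.2, 0.1, 0.4]
gripper_width: 0.0604
```

```bash
python3 go.py 0.639 0.307 0.088;  python3 - <<'E'
from h import *
s,d=wrist()
cv2.imwrite("pics/w3.png",d["frame"][:,:,::-1])
E
```

```text
t 4.63 pos [0.6405 0.3088 0.0912] shift tool mm [ 3.2 -2.3 -0.6] level rv deg [ 0.    0.24 -0.21] jaw dir [0.422 0.907 0.004] w 0.0604 F [1.2 0.1 0.4]
```

View pics/w3.png

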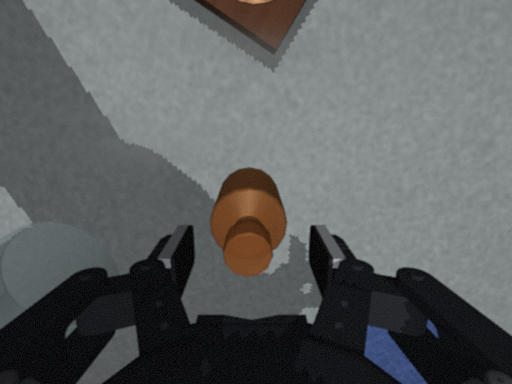

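The stopper sits at (248,248) between the pads, about 2 mm off-centre, so I'll close on it gently.

Call:
{"op": "apply_moves", "data": {
  "commands": [
    [0,0.2,-0.2,3,-2.3,-0.6,45],
    [0,0,0,0,0,0,36],
    [0,0,0,0,0,0,30],
    [0,0,0,0,0,0,26],
    [0,0,0,0,0,0,22],
    [0,0,0,0,0,0,15],
    [0,0,0,0,0,0,15],
    [0,0,0,0,0,0,15]
  ]
}}

```text
t: 5.35
tool_pos: [0.6399, 0.3072, 0.0911]
ee_rot: [0.7, 1.567, 0.265]
ft_force: [0.5, -0.2, -1.3]
gripper_width: 0.0221
```

```bash
python3 go.py 0.498 0.378 0.2
```

```text
t 5.35 pos [0.6399 0.3072 0.0911] shift tool mm [-109.4    4.6 -158.2] level rv deg [ 0.    0.16 -0.14] jaw dir [0.422 0.907 0.002] w 0.0221 F [ 0.5 -0.2 -1.3]
```

Call:
{"op": "apply_moves", "data": {
  "commands": [
    [0,0,0,-5,0,0,15],
    [0,0,0,-8,0,0,15],
    [0,0,0,-15,0,0,15],
    [0,0,0,-20,0,0,15],
    [0,0,0,0,0,0,15]
  ]
}}

```text
t: 5.77
tool_pos: [0.6392, 0.307, 0.1418]
ee_rot: [0.577, 1.569, 0.142]
ft_force: [0.1, 0.4, -0.1]
gripper_width: 0.0217
```

```bash
python3 go.py 0.498 0.378 0.17;  python3 - <<'E'
from h import *
s,d=wrist()
cv2.imwrite("pics/w4.png",d["frame"][:,:,::-1])
E
```

```text
t 5.77 pos [0.6392 0.307  0.1418] shift tool mm [ -28.4    4.9 -157.9] level rv deg [ 0.    0.07 -0.05] jaw dir [0.422 0.907 0.001] w 0.0217 F [ 0.1  0.4 -0.1]
```

View pics/w4.png

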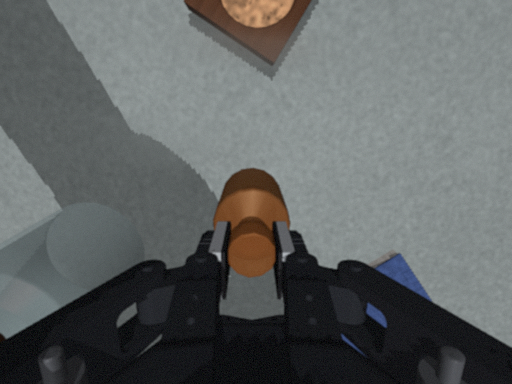

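Run:
```python
from h import *
d=viewer.get_image("scene"); f=d["frame"][200:360,230:420]
cv2.imwrite("pics/s2.png",cv2.resize(f[:,:,::-1],None,fx=4,fy=4,interpolation=cv2.INTER_CUBIC)[:600,:760])
```

```text
(no output)
```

View pics/s2.png

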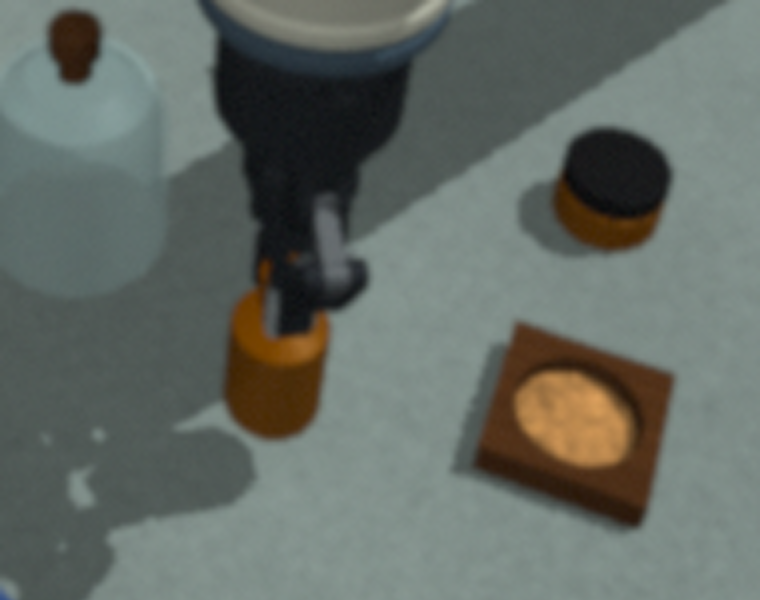

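The medium jar is held upright in the air. I'll carry it to the medium stand.

Call:
{"op": "apply_moves", "data": {
  "commands": [
    [0,0,0,-5,0.5,-12,15],
    [0,0,0,-5,0.5,-20,15],
    [0,0,0,0,1,-30,15],
    [0,0,0,0,1,-30,15],
    [0,0,0,0,1,-28,15],
    [0,0,0,0,0.5,-18,15],
    [0,0,0,0,0.4,-10,15],
    [0,0,0,0,0,0,15],
    [0,0,0,0,0,0,15]
  ]
}}

```text
t: 6.62
tool_pos: [0.4938, 0.3748, 0.1442]
ee_rot: [-2.222, 1.559, -2.659]
ft_force: [0.2, -0.6, -2.2]
gripper_width: 0.0217
```

```bash
python3 go.py 0.498 0.378 0.125;  python3 - <<'E'
from h import *
s,d=wrist()
cv2.imwrite("pics/w5.png",d["frame"][:,:,::-1])
d=viewer.get_image("scene"); f=d["frame"][200:360,280:470]
cv2.imwrite("pics/s3.png",cv2.resize(f[:,:,::-1],None,fx=4,fy=4,interpolation=cv2.INTER_CUBIC)[:600,:760])
E
```

```text
t 6.62 pos [0.4938 0.3748 0.1442] shift tool mm [19.1  4.9  2.6] level rv deg [-0.   -0.39  0.52] jaw dir [ 0.423  0.906 -0.009] w 0.0217 F [ 0.2 -0.6 -2.2]
```

View pics/w5.png

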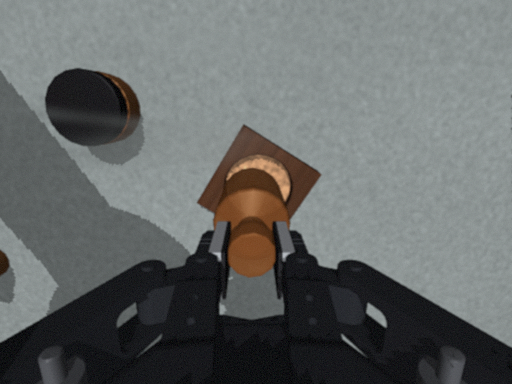

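View pics/s3.png

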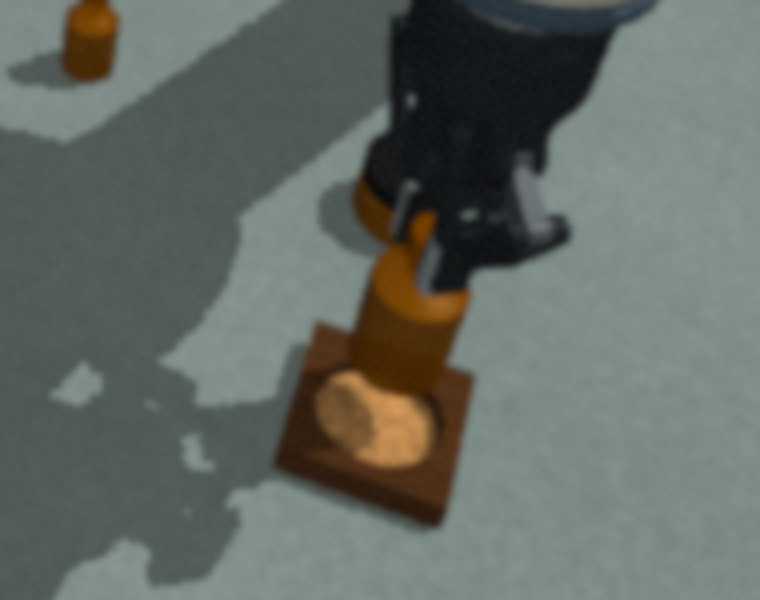

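Call:
{"op": "apply_moves", "data": {
  "commands": [
    [0,-0.3,0.4,5,4.9,2.6,15],
    [0,-0.1,0.1,5,0,0,15],
    [0,0,0,4,0,0,15],
    [0,0,0,0,0,0,15]
  ]
}}

```text
t: 7.05
tool_pos: [0.5026, 0.3768, 0.1283]
ee_rot: [0.717, 1.568, 0.277]
ft_force: [-0.2, -0.5, -1.0]
gripper_width: 0.0217
```

```bash
python3 go.py 0.498 0.378 0.100
```

```text
t 7.05 pos [0.5026 0.3768 0.1283] shift tool mm [28.3 -0.9 -4.7] level rv deg [ 0.    0.12 -0.11] jaw dir [0.427 0.904 0.002] w 0.0217 F [-0.2 -0.5 -1. ]
```

Call:
{"op": "apply_moves", "data": {
  "commands": [
    [0,0.1,-0.1,4,-0.9,-4,15],
    [0,0,0,5,0,0,15],
    [0,0,0,5,0,0,15],
    [0,0,0,0,0,0,15]
  ]
}}

```text
t: 7.38
tool_pos: [0.4985, 0.377, 0.1121]
ee_rot: [-1.907, 1.57, -2.349]
ft_force: [-0.4, -0.0, -1.4]
gripper_width: 0.0221
```

```bash
python3 go.py 0.498 0.378 0.100;python3 - <<'E'
from h import *
s,d=wrist()
cv2.imwrite("pics/w6.png",d["frame"][:,:,::-1])
E
```

```text
t 7.38 pos [0.4985 0.377  0.1121] shift tool mm [12.1  0.7 -0.9] level rv deg [-0.   -0.02  0.06] jaw dir [ 0.428  0.904 -0.001] w 0.0221 F [-0.4 -0.  -1.4]
```

View pics/w6.png

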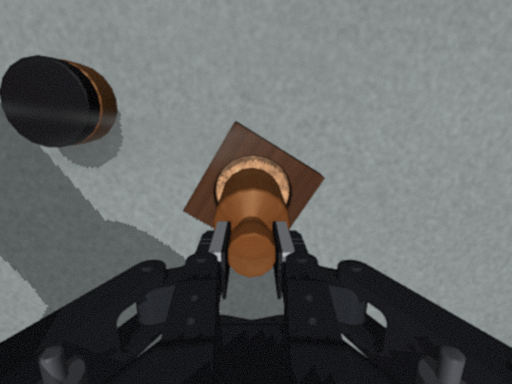

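The jar spans columns 215–290 and the recess 215–292, so it is centred. I'll lower it slowly.

Call:
{"op": "apply_moves", "data": {
  "commands": [
    [0,0,0,4,0.5,-0.8,15],
    [0,0,0,3,0,0,15],
    [0,0,0,2,0,0,15],
    [0,0,0,1,0,0,15],
    [0,0,0,0,0,0,15]
  ]
}}

```text
t: 7.85
tool_pos: [0.4983, 0.3782, 0.1018]
ee_rot: [-0.273, 1.57, -0.715]
ft_force: [-0.5, 0.8, -0.0]
gripper_width: 0.0215
```

```bash
python3 go.py 0.498 0.378 0.099
```

```text
t 7.85 pos [0.4983 0.3782 0.1018] shift tool mm [ 2.8 -0.3 -0.2] level rv deg [0.   0.02 0.  ] jaw dir [ 0.427  0.904 -0.   ] w 0.0215 F [-0.5  0.8 -0. ]
```

Call:
{"op": "apply_moves", "data": {
  "commands": [
    [0,0,0,1.5,0,0,15],
    [0,0,0,1,0,0,15],
    [0,0,0,0.5,0,0,15],
    [0,0,0,0,0,0,15]
  ]
}}

```text
t: 8.18
tool_pos: [0.4985, 0.3784, 0.0988]
ee_rot: [0.607, 1.57, 0.165]
ft_force: [-0.2, 0.7, -1.3]
gripper_width: 0.0217
```

```bash
python3 go.py 0.498 0.378 0.099
```

```text
t 8.18 pos [0.4985 0.3784 0.0988] shift tool mm [-0.2 -0.5 -0.3] level rv deg [ 0.    0.03 -0.02] jaw dir [0.427 0.904 0.   ] w 0.0217 F [-0.2  0.7 -1.3]
```

Call:
{"op": "apply_moves", "data": {
  "commands": [
    [0,0,0,0.8,0,0,15],
    [0,0,0,0.5,0,0,15],
    [0,0,0,0,0,0,15]
  ]
}}

```text
t: 8.43
tool_pos: [0.4988, 0.3786, 0.0991]
ee_rot: [0.844, 1.569, 0.403]
ft_force: [0.8, 0.3, -1.1]
gripper_width: 0.0223
```

Call:
{"op": "apply_moves", "data": {
  "commands": [
    [0,0,0,1.5,0,0,15],
    [0,0,0,1.5,0,0,15]
  ]
}}

```text
t: 8.6
tool_pos: [0.4997, 0.379, 0.0986]
ee_rot: [0.886, 1.566, 0.445]
ft_force: [-7.6, -6.5, 35.1]
gripper_width: 0.0216
```

Contact (35 N at the wrist). I'll back off slightly and release.

Call:
{"op": "apply_moves", "data": {
  "commands": [
    [0,0.2,-0.2,-0.8,0,0,22],
    [0,0,0,0,0,0,28],
    [0,0,0,0,0,0,36],
    [0,0,0,0,0,0,50],
    [0,0,0,0,0,0,55]
  ]
}}

```text
t: 9.02
tool_pos: [0.5003, 0.3792, 0.1002]
ee_rot: [1.163, 1.568, 0.721]
ft_force: [-0.1, 0.5, 0.3]
gripper_width: 0.0548
```

```bash
python3 go.py 0.457 0.091 0.25;python3 - <<'E'
from h import *
s,d=wrist()
cv2.imwrite("pics/w7.png",d["frame"][:,:,::-1])
E
```

```text
t 9.02 pos [0.5003 0.3792 0.1002] shift tool mm [-150.3 -278.7   84.2] level rv deg [ 0.    0.06 -0.13] jaw dir [0.427 0.904 0.002] w 0.0548 F [-0.1  0.5  0.3]
```

View pics/w7.png

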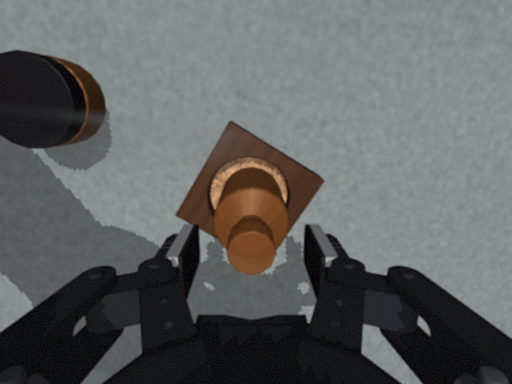

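The jar stands in the recess (stopper at (251,250)) and the fingers are clear. Up, then to the small jar.

Call:
{"op": "apply_moves", "data": {
  "commands": [
    [0,0,0,-20,0,0,55],
    [0,0,0,-40,0,0,55],
    [0,0,0,-40,0,0,55],
    [0,0,0,-20,-15,5,55],
    [0,0,0,0,-38,11,55],
    [0,0,0,0,-38,11,55],
    [0,0,0,0,-38,11,55],
    [0,0,0,0,-38,11,55],
    [0,0,0,0,-38,11,55],
    [0,0,0,0,-38,11,55],
    [0,0,0,0,-20,6,55],
    [0,0,0,0,-8,3,55],
    [0,0,0,0,0,0,55]
  ]
}}

```text
t: 10.15
tool_pos: [0.4537, 0.0904, 0.2238]
ee_rot: [0.683, 1.567, 0.246]
ft_force: [0.8, -0.5, -0.4]
gripper_width: 0.0546
```

```bash
python3 go.py 0.457 0.091 0.17;python3 - <<'E'
from wf import *
wfit({"jar_small":(.456,.091),"pot_tall":(.449,-.111),"plinth":(.621,-.138)},"w8")
E
```

```text
t 10.15 pos [0.4537 0.0904 0.2238] shift tool mm [53.8  1.8  2.6] level rv deg [ 0.    0.18 -0.14] jaw dir [0.424 0.906 0.003] w 0.0546 F [ 0.8 -0.5 -0.4]
jar_small 0.59 [0.4573, 0.0914, 0.1456, 0.876]
pot_tall none
plinth 0.71 [0.6284, -0.1376, 0.1128, 0.152]
```

View pics/w8.png

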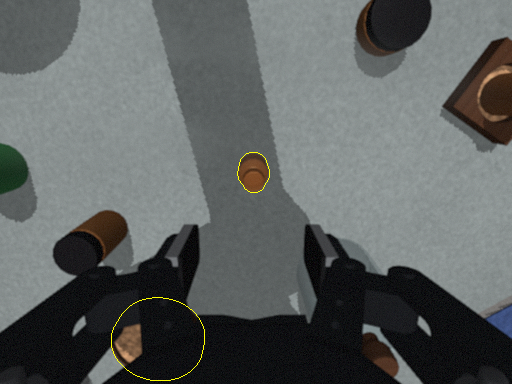

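The small jar (ring at (253,172)) fits at (0.457,0.091). I'll descend towards TCP z 0.071.

Call:
{"op": "apply_moves", "data": {
  "commands": [
    [0,0.1,-0.1,20,1.8,2.6,50],
    [0,0,0,30,0,0,50],
    [0,0,0,30,0,0,50],
    [0,0,0,20,0,0,50],
    [0,0,0,8,0,0,50],
    [0,0,0,0,0,0,50]
  ]
}}

```text
t: 10.85
tool_pos: [0.4615, 0.1015, 0.1121]
ee_rot: [0.672, 1.562, 0.247]
ft_force: [-1.0, -0.1, 0.2]
gripper_width: 0.05
```

```bash
python3 go.py 0.457 0.091 0.071
```

```text
t 10.85 pos [0.4615 0.1015 0.1121] shift tool mm [ 41.1 -11.7  -0.1] level rv deg [ 0.    0.39 -0.31] jaw dir [0.412 0.911 0.005] w 0.05 F [-1.  -0.1  0.2]
```

Call:
{"op": "apply_moves", "data": {
  "commands": [
    [0,0.3,-0.3,6,-10,0,50],
    [0,0,0,0,0,0,50],
    [0,0,0,0,0,0,50]
  ]
}}

```text
t: 11.1
tool_pos: [0.4576, 0.0938, 0.1058]
ee_rot: [-0.383, 1.57, -0.804]
ft_force: [0.3, 0.1, 0.8]
gripper_width: 0.0503
```

```bash
python3 go.py 0.457 0.091 0.071
```

```text
t 11.1 pos [0.4576 0.0938 0.1058] shift tool mm [34.8 -2.8  0.5] level rv deg [0.   0.05 0.02] jaw dir [ 0.409  0.912 -0.   ] w 0.0503 F [0.3 0.1 0.8]
```

Call:
{"op": "apply_moves", "data": {
  "commands": [
    [0,0,0,10,-2.8,0.5,50],
    [0,0,0,10,-0.5,0,50],
    [0,0,0,10,-0.5,0,50],
    [0,0,0,4,0,0,50],
    [0,0,0,0,0,0,50]
  ]
}}

```text
t: 11.52
tool_pos: [0.4596, 0.0903, 0.0745]
ee_rot: [0.416, 1.562, -0.006]
ft_force: [-1.4, 0.1, 0.3]
gripper_width: 0.0502
```

```bash
python3 go.py 0.457 0.091 0.071;python3 - <<'E'
from h import *
s,d=wrist()
cv2.imwrite("pics/w9.png",d["frame"][:,:,::-1])
E
```

```text
t 11.52 pos [0.4596 0.0903 0.0745] shift tool mm [ 3.4 -0.4 -2.7] level rv deg [ 0.    0.45 -0.2 ] jaw dir [0.409 0.912 0.003] w 0.0502 F [-1.4  0.1  0.3]
```

View pics/w9.png

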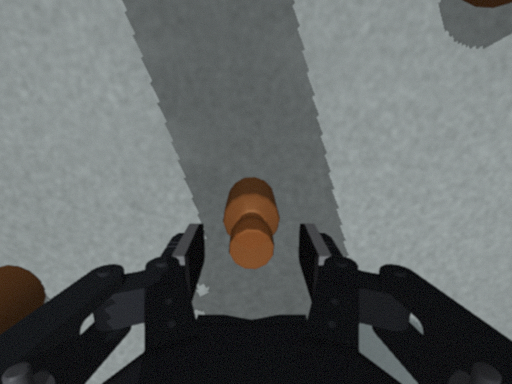

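The stopper at (251,249) is centred between the pads, so I'll close.

Call:
{"op": "apply_moves", "data": {
  "commands": [
    [0,0.4,-0.2,2.5,-0.4,-2.5,42],
    [0,0,0,0,0,0,34],
    [0,0,0,0,0,0,28],
    [0,0,0,0,0,0,24],
    [0,0,0,0,0,0,20],
    [0,0,0,0,0,0,13],
    [0,0,0,0,0,0,13],
    [0,0,0,0,0,0,13]
  ]
}}

```text
t: 12.23
tool_pos: [0.4582, 0.0913, 0.0745]
ee_rot: [0.384, 1.567, -0.037]
ft_force: [-0.4, -0.3, -1.4]
gripper_width: 0.0199
```

```bash
python3 go.py 0.621 -0.138 0.18
```

```text
t 12.23 pos [0.4582 0.0913 0.0745] shift tool mm [-104.8 -142.5  242.7] level rv deg [-0.    0.2  -0.08] jaw dir [0.409 0.912 0.001] w 0.0199 F [-0.4 -0.3 -1.4]
```

Call:
{"op": "apply_moves", "data": {
  "commands": [
    [0,0,0,-5,0,0,13],
    [0,0,0,-12,0,0,13],
    [0,0,0,-25,0,0,13],
    [0,0,0,-30,0,0,13],
    [0,0,0,-10,-8,14,13],
    [0,0,0,0,-15,26,13],
    [0,0,0,0,-20,34,13],
    [0,0,0,0,-20,34,13],
    [0,0,0,0,-20,34,13],
    [0,0,0,0,-20,34,13],
    [0,0,0,0,-18,30,13],
    [0,0,0,0,-12,20,13],
    [0,0,0,0,-5,8,13],
    [0,0,0,0,0,0,13],
    [0,0,0,0,0,0,13]
  ]
}}

```text
t: 13.48
tool_pos: [0.6184, -0.1411, 0.1652]
ee_rot: [-0.161, 1.569, -0.581]
ft_force: [-0.8, 0.3, -0.6]
gripper_width: 0.0201
```

```bash
python3 go.py 0.621 -0.138 0.13;python3 - <<'E'
from wf import *
wfit({"plinth":(.621,-.138)},"w10")
E
```

```text
t 13.48 pos [ 0.6184 -0.1411  0.1652] shift tool mm [35.2  3.9  1. ] level rv deg [0.   0.13 0.02] jaw dir [ 0.407  0.913 -0.   ] w 0.0201 F [-0.8  0.3 -0.6]
plinth 0.71 [0.624, -0.1388, 0.1304, 0.7357]
```

View pics/w10.png

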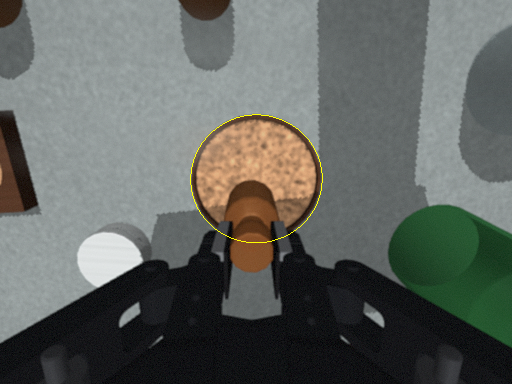

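The plinth outline fits well (centre at (257,178)). I'll use (0.622,-0.139) as the target.

Call:
{"op": "apply_moves", "data": {
  "commands": [
    [0,0.1,0,10,3,1,13],
    [0,0,0,15,0,0,13],
    [0,0,0,15,0,0,13],
    [0,0,0,8,0,0,13],
    [0,0,0,3,0,0,13],
    [0,0,0,0,0,0,13]
  ]
}}

```text
t: 14.08
tool_pos: [0.6177, -0.1306, 0.1113]
ee_rot: [3.098, 1.568, 2.686]
ft_force: [0.3, 0.6, -0.8]
gripper_width: 0.02
```

```bash
python3 go.py 0.622 -0.139 0.0865
```

```text
t 14.08 pos [ 0.6177 -0.1306  0.1113] shift tool mm [24.8 -6.   7.3] level rv deg [-0.   -0.14 -0.01] jaw dir [0.401 0.916 0.   ] w 0.02 F [ 0.3  0.6 -0.8]
```

Call:
{"op": "apply_moves", "data": {
  "commands": [
    [0,-0.1,0,5,-5.5,6.5,13],
    [0,0,0,4,0,0,13],
    [0,0,0,4,0,0,13],
    [0,0,0,2,0,0,13],
    [0,0,0,0,0,0,13]
  ]
}}

```text
t: 14.5
tool_pos: [0.6226, -0.1387, 0.0962]
ee_rot: [0.261, 1.569, -0.15]
ft_force: [0.0, 0.9, -1.4]
gripper_width: 0.02
```

```bash
python3 go.py 0.622 -0.139 0.0865
```

```text
t 14.5 pos [ 0.6226 -0.1387  0.0962] shift tool mm [ 9.7 -0.5 -0.4] level rv deg [ 0.    0.08 -0.02] jaw dir [0.4   0.916 0.   ] w 0.02 F [ 0.   0.9 -1.4]
```

Call:
{"op": "apply_moves", "data": {
  "commands": [
    [0,0,0,4,-0.4,-0.4,13],
    [0,0,0,2,0,0,13],
    [0,0,0,1.5,0,0,13],
    [0,0,0,0.8,0,0,13],
    [0,0,0,0,0,0,13]
  ]
}}

```text
t: 14.92
tool_pos: [0.6222, -0.1391, 0.0875]
ee_rot: [0.201, 1.569, -0.211]
ft_force: [1.0, 0.1, -1.6]
gripper_width: 0.0198
```

Call:
{"op": "apply_moves", "data": {
  "commands": [
    [0,0,0,1,0,0,13],
    [0,0,0,0.5,0,0,13],
    [0,0,0,0,0,0,13]
  ]
}}

```text
t: 15.17
tool_pos: [0.6225, -0.1392, 0.0864]
ee_rot: [0.143, 1.568, -0.269]
ft_force: [-0.1, 0.3, -0.6]
gripper_width: 0.0195
```

Call:
{"op": "apply_moves", "data": {
  "commands": [
    [0,0,0,0.7,0,0,13],
    [0,0,0,0,0,0,21],
    [0,0,0,0,0,0,25],
    [0,0,0,0,0,0,34],
    [0,0,0,0,0,0,50],
    [0,0,0,0,0,0,55]
  ]
}}

```text
t: 15.67
tool_pos: [0.623, -0.1393, 0.0864]
ee_rot: [0.134, 1.566, -0.278]
ft_force: [-0.3, -1.1, -0.0]
gripper_width: 0.0547
```

```bash
python3 go.py 0.637 0.129 0.25;python3 - <<'E'
from h import *
s,d=wrist()
cv2.imwrite("pics/w11.png",d["frame"][:,:,::-1])
E
```

```text
t 15.67 pos [ 0.623  -0.1393  0.0864] shift tool mm [-163.9  251.6  -93.9] level rv deg [ 0.    0.26 -0.04] jaw dir [0.4   0.916 0.001] w 0.0547 F [-0.3 -1.1 -0. ]
```

View pics/w11.png

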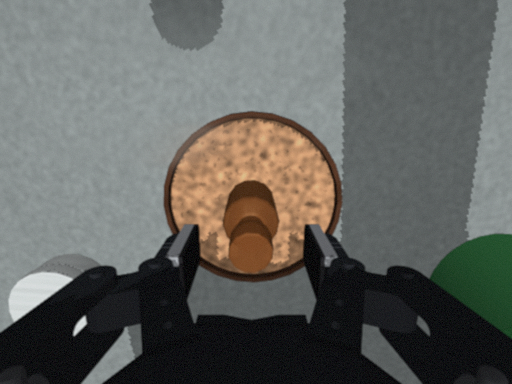

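The small jar stands in the plinth at (250,215), upright and released. Up, then to the dome.

Call:
{"op": "apply_moves", "data": {
  "commands": [
    [0,0,0,-15,0,0,55],
    [0,0,0,-35,0,0,55],
    [0,0,0,-40,0,0,55],
    [0,0,0,-40,0,0,55],
    [0,0,0,-30,15,-5,55],
    [0,0,0,0,36,-13,55],
    [0,0,0,0,36,-13,55],
    [0,0,0,0,36,-13,55],
    [0,0,0,0,36,-13,55],
    [0,0,0,0,36,-13,55],
    [0,0,0,0,30,-12,55],
    [0,0,0,0,20,-8,55],
    [0,0,0,0,5,-3,55],
    [0,0,0,0,0,0,55]
  ]
}}

```text
t: 16.88
tool_pos: [0.6375, 0.1381, 0.2548]
ee_rot: [0.512, 1.565, 0.097]
ft_force: [0.3, 0.4, 1.3]
gripper_width: 0.0552
```

```bash
python3 go.py 0.637 0.129 0.2;python3 - <<'E'
from wf import *
wfit({"dome":(.637,.129)},"w12")
E
```

```text
t 16.88 pos [0.6375 0.1381 0.2548] shift tool mm [54.8 -8.7  3. ] level rv deg [-0.    0.3  -0.17] jaw dir [0.404 0.915 0.003] w 0.0552 F [0.3 0.4 1.3]
dome 0.56 [0.6385, 0.1303, -0.0077, 0.9096]
```

View pics/w12.png

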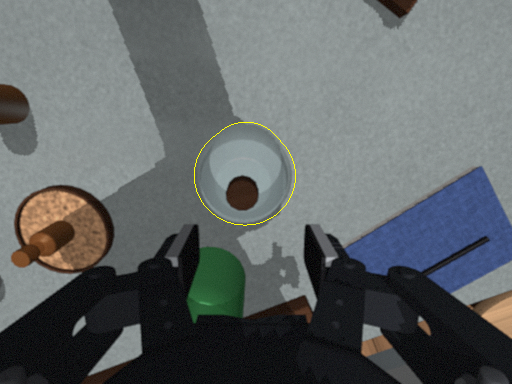

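```bash
python3 - <<'E'
from h import *
s,d=wrist()
hsv=d["frame"].astype(int);m=((hsv[:,:,0]-hsv[:,:,2]>12)&(hsv.sum(2)<300))
m[:, :215]=0;m[:,275:]=0;m[:165]=0;m[225:]=0
ys,xs=np.where(m);print(len(xs),xs.min(),xs.max(),ys.min(),ys.max(),xs.mean(),ys.mean(), at(d,(xs.mean(),ys.mean()),.148))
E
python3 go.py 0.638 0.13 0.2
```

```text
803 228 259 176 208 243.59153175591533 192.35367372353673 [0.63756053 0.1292759  0.148     ]
t 17.03 pos [0.6378 0.1356 0.2549] shift tool mm [54.9 -5.1  2.1] level rv deg [ 0.    0.31 -0.14] jaw dir [0.406 0.914 0.003] w 0.0554 F [ 0.2 -0.   0.6]
```

The knob (rows 176–208, columns 228–259) gives (0.638,0.129). I'll descend to z 0.146.

Call:
{"op": "apply_moves", "data": {
  "commands": [
    [0,0.3,-0.1,10,-5.5,2.1,55],
    [0,0,0,20,0,0,55],
    [0,0,0,20,0,0,55],
    [0,0,0,5,0,0,55],
    [0,0,0,0,0,0,55],
    [0,0,0,0,0,0,55]
  ]
}}

```text
t: 17.53
tool_pos: [0.6382, 0.12, 0.1966]
ee_rot: [-1.87, 1.57, -2.297]
ft_force: [0.3, 0.1, 0.7]
gripper_width: 0.0549
```

```bash
python3 go.py 0.638 0.1295 0.146
```

```text
t 17.53 pos [0.6382 0.12   0.1966] shift tool mm [50.6  8.6 -4.1] level rv deg [ 0.   -0.01  0.04] jaw dir [ 0.414  0.91  -0.001] w 0.0549 F [0.3 0.1 0.7]
```

Call:
{"op": "apply_moves", "data": {
  "commands": [
    [0,0,0,8,8,-3.8,55],
    [0,0,0,10,0,0,55],
    [0,0,0,8,0,0,55],
    [0,0,0,0,0,0,55]
  ]
}}

```text
t: 17.87
tool_pos: [0.6393, 0.1289, 0.1705]
ee_rot: [0.366, 1.568, -0.061]
ft_force: [-0.5, -0.0, 0.3]
gripper_width: 0.0548
```

```bash
python3 go.py 0.638 0.1295 0.146
```

```text
t 17.87 pos [0.6393 0.1289 0.1705] shift tool mm [24.5 -0.  -1.5] level rv deg [ 0.    0.16 -0.06] jaw dir [0.415 0.91  0.001] w 0.0548 F [-0.5 -0.   0.3]
```

Call:
{"op": "apply_moves", "data": {
  "commands": [
    [0,0.1,0,8,0,-1.3,50],
    [0,0,0,8,0,0,50],
    [0,0,0,6,0,0,50],
    [0,0,0,2,0,0,50],
    [0,0,0,0,0,0,50]
  ]
}}

```text
t: 18.28
tool_pos: [0.6379, 0.1299, 0.1437]
ee_rot: [1.011, 1.57, 0.584]
ft_force: [-0.2, 0.8, 0.0]
gripper_width: 0.0497
```

```bash
python3 go.py 0.638 0.1295 0.146;python3 - <<'E'
from h import *
s,d=wrist()
cv2.imwrite("pics/w13.png",d["frame"][:,:,::-1])
E
```

```text
t 18.28 pos [0.6379 0.1299 0.1437] shift tool mm [-2.3 -0.4  0.3] level rv deg [ 0.    0.03 -0.05] jaw dir [0.414 0.91  0.001] w 0.0497 F [-0.2  0.8  0. ]
```

View pics/w13.png

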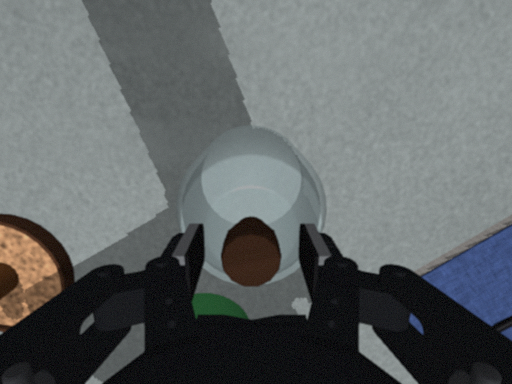

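The knob at (251,252) is centred, so I'll close.

Call:
{"op": "apply_moves", "data": {
  "commands": [
    [0,0,0,0,-0.3,0,42],
    [0,0,0,0,0,0,34],
    [0,0,0,0,0,0,30],
    [0,0,0,0,0,0,26],
    [0,0,0,0,0,0,18],
    [0,0,0,0,0,0,18],
    [0,0,0,0,0,0,18]
  ]
}}

```text
t: 18.92
tool_pos: [0.6382, 0.1295, 0.1449]
ee_rot: [0.673, 1.569, 0.246]
ft_force: [0.5, 0.7, -2.4]
gripper_width: 0.0265
```

```bash
python3 go.py 0.6225 -0.139 0.28
```

```text
t 18.92 pos [0.6382 0.1295 0.1449] shift tool mm [-135.3 -250.7   97.1] level rv deg [ 0.    0.1  -0.08] jaw dir [0.414 0.91  0.001] w 0.0265 F [ 0.5  0.7 -2.4]
```

Call:
{"op": "apply_moves", "data": {
  "commands": [
    [0,0,0,-4,0,0,18],
    [0,0,0,-8,0,0,18],
    [0,0,0,-14,0,0,18],
    [0,0,0,-18,0,0,18],
    [0,0,0,-20,0,0,18],
    [0,0,0,-20,0,0,18],
    [0,0,0,-20,0,0,18],
    [0,0,0,-16,0,0,18],
    [0,0,0,-10,0,0,18],
    [0,0,0,0,0,0,18],
    [0,0,0,0,0,0,18]
  ]
}}

```text
t: 19.83
tool_pos: [0.6363, 0.1294, 0.2854]
ee_rot: [1.606, 1.57, 1.179]
ft_force: [0.2, -0.3, -4.8]
gripper_width: 0.0259
```

```bash
python3 go.py 0.6225 -0.139 0.29;python3 - <<'E'
from h import *
s,d=wrist(); e=viewer.get_image("scene")
cv2.imwrite("pics/w14.png",np.vstack([d["frame"][100:300,:,::-1],e["frame"][:,:,::-1]]))
E
```

```text
t 19.83 pos [0.6363 0.1294 0.2854] shift tool mm [  -4.7 -250.    98.6] level rv deg [-0.   -0.   -0.03] jaw dir [0.414 0.91  0.001] w 0.0259 F [ 0.2 -0.3 -4.8]
```

View pics/w14.png

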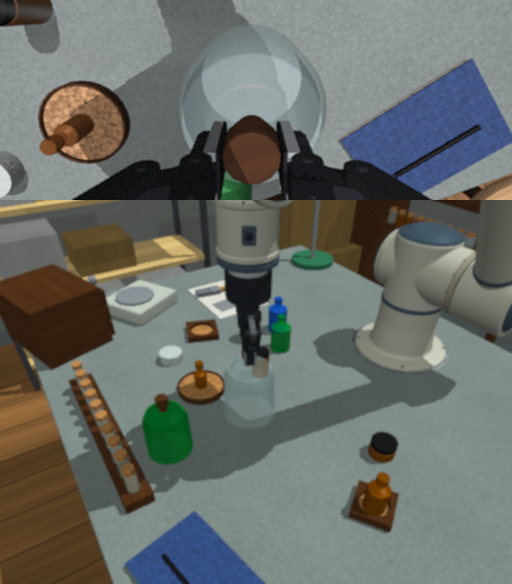

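The dome is held level with its mouth about 0.14 m up. I'll carry it over gently.

Call:
{"op": "apply_moves", "data": {
  "commands": [
    [0,0,0,0,-6,2.4,18],
    [0,0,0,0,-14,5.5,18],
    [0,0,0,0,-20,8,18],
    [0,0,0,0,-24,9.4,18],
    [0,0,0,0,-24,9.4,18],
    [0,0,0,0,-24,9.4,18],
    [0,0,0,0,-24,9.4,18],
    [0,0,0,0,-24,9.4,18],
    [0,0,0,0,-24,9.4,18],
    [0,0,0,0,-22,8.5,18],
    [0,0,0,0,-16,6.3,18],
    [0,0,0,0,-10,4,18],
    [0,0,0,0,-5,2,18],
    [0,0,0,0,0,0,18],
    [0,0,0,0,0,0,18],
    [0,0,0,0,0,0,18]
  ]
}}

```text
t: 21.27
tool_pos: [0.613, -0.1491, 0.273]
ee_rot: [-2.768, 1.551, 3.086]
ft_force: [0.2, 0.7, -3.6]
gripper_width: 0.0263
```

```bash
python3 go.py 0.6225 -0.139 0.28
```

```text
t 21.27 pos [ 0.613  -0.1491  0.273 ] shift tool mm [-7.1 13.1  4.3] level rv deg [ 0.   -1.08  0.42] jaw dir [ 0.416  0.909 -0.007] w 0.0263 F [ 0.2  0.7 -3.6]
```

Call:
{"op": "apply_moves", "data": {
  "commands": [
    [0,-0.6,0.2,-3,6,2,18],
    [0,-0.4,0.2,0,6,2,18],
    [0,0,0,0,0,0,18],
    [0,0,0,0,0,0,18]
  ]
}}

```text
t: 21.6
tool_pos: [0.6231, -0.1354, 0.2765]
ee_rot: [1.059, 1.569, 0.633]
ft_force: [-0.0, -0.6, -3.6]
gripper_width: 0.0262
```

```bash
python3 go.py 0.6225 -0.139 0.28;python3 - <<'E'
from h import *
s,d=wrist(); e=viewer.get_image("scene")
f=cv2.resize(e["frame"][100:230,140:300,::-1],None,fx=3.2,fy=3.2)[:400]
cv2.imwrite("pics/w15.png",np.vstack([d["frame"][100:290,:,::-1],f]))
E
```

```text
t 21.6 pos [ 0.6231 -0.1354  0.2765] shift tool mm [-3.5 -3.5  0.9] level rv deg [-0.    0.04 -0.07] jaw dir [0.413 0.911 0.001] w 0.0262 F [-0.  -0.6 -3.6]
```

View pics/w15.png

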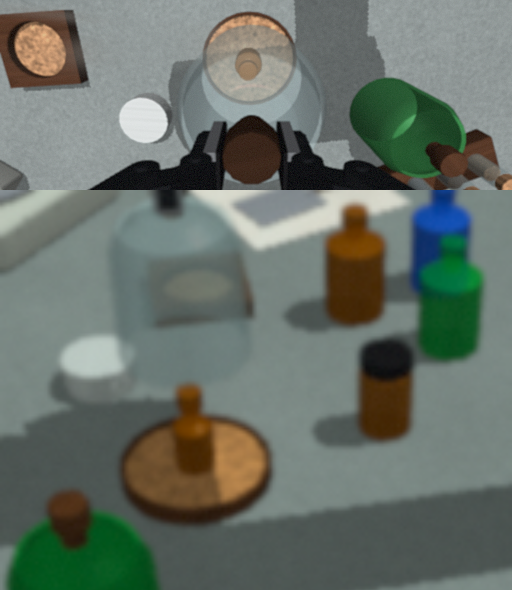

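The dome hangs above the jar and plinth. The jar shows through it at (248,163) of the composite, near the axis. I'll correct laterally and start down.

Call:
{"op": "apply_moves", "data": {
  "commands": [
    [0,0,0,2,-3.2,0.8,18],
    [0,0,0,6,0,0,18],
    [0,0,0,8,0,0,18],
    [0,0,0,6,0,0,18],
    [0,0,0,0,0,0,18]
  ]
}}

```text
t: 22.12
tool_pos: [0.622, -0.1396, 0.2518]
ee_rot: [1.563, 1.57, 1.137]
ft_force: [-0.2, 0.2, -3.6]
gripper_width: 0.0261
```

```bash
python3 go.py 0.6225 -0.139 0.157
```

```text
t 22.12 pos [ 0.622  -0.1396  0.2518] shift tool mm [94.8  0.7  0.3] level rv deg [ 0.    0.   -0.05] jaw dir [0.413 0.911 0.001] w 0.0261 F [-0.2  0.2 -3.6]
```

Call:
{"op": "apply_moves", "data": {
  "commands": [
    [0,0,0,5,0.4,0.2,18],
    [0,0,0,8,0,0,18],
    [0,0,0,8,0,0,18],
    [0,0,0,8,0,0,18],
    [0,0,0,5,0,0,18],
    [0,0,0,0,0,0,18]
  ]
}}

```text
t: 22.62
tool_pos: [0.6218, -0.1393, 0.2128]
ee_rot: [2.856, 1.569, 2.43]
ft_force: [-1.0, 0.0, -3.8]
gripper_width: 0.026
```

```bash
python3 go.py 0.6225 -0.139 0.157
```

```text
t 22.62 pos [ 0.6218 -0.1393  0.2128] shift tool mm [55.8  0.5  0.7] level rv deg [-0.   -0.11 -0.03] jaw dir [0.414 0.91  0.001] w 0.026 F [-1.   0.  -3.8]
```

Call:
{"op": "apply_moves", "data": {
  "commands": [
    [0,-0.1,0,5,0.4,0.6,18],
    [0,0,0,8,0,0,18],
    [0,0,0,8,0,0,18],
    [0,0,0,7,0,0,18],
    [0,0,0,3,0,0,18],
    [0,0,0,0,0,0,18]
  ]
}}

```text
t: 23.12
tool_pos: [0.6227, -0.1391, 0.1784]
ee_rot: [1.405, 1.57, 0.978]
ft_force: [1.0, 0.2, -3.2]
gripper_width: 0.026
```

```bash
python3 go.py 0.6225 -0.139 0.157;python3 - <<'E'
from h import *
s,d=wrist(); e=viewer.get_image("scene")
f=cv2.resize(e["frame"][100:230,140:300,::-1],None,fx=3.2,fy=3.2)[:400]
cv2.imwrite("pics/w16.png",np.vstack([d["frame"][100:290,:,::-1],f]))
E
```

```text
t 23.12 pos [ 0.6227 -0.1391  0.1784] shift tool mm [21.4  0.  -0.2] level rv deg [ 0.    0.01 -0.03] jaw dir [0.414 0.91  0.001] w 0.026 F [ 1.   0.2 -3.2]
```

View pics/w16.png

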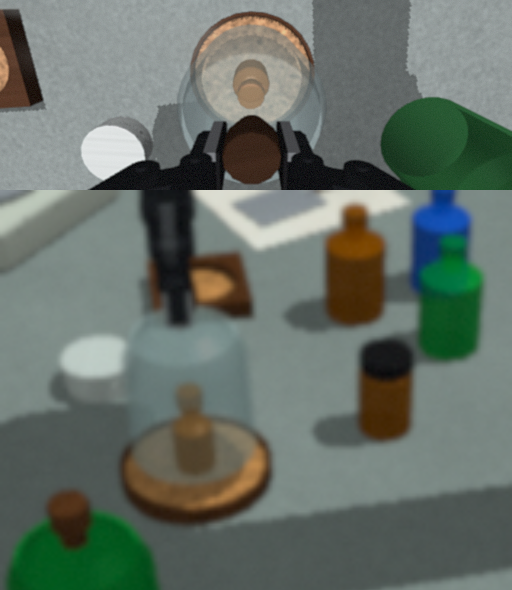

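The dome is over the jar and centred. Lowering on.

Call:
{"op": "apply_moves", "data": {
  "commands": [
    [0,0,0,4,0,-0.2,18],
    [0,0,0,4,0,0,18],
    [0,0,0,3,0,0,18],
    [0,0,0,2,0,0,18],
    [0,0,0,0,0,0,18]
  ]
}}

```text
t: 23.63
tool_pos: [0.6235, -0.1393, 0.1661]
ee_rot: [0.297, 1.567, -0.13]
ft_force: [-0.2, 0.1, -4.2]
gripper_width: 0.0262
```

```bash
python3 go.py 0.6225 -0.139 0.157
```

```text
t 23.63 pos [ 0.6235 -0.1393  0.1661] shift tool mm [ 9.1 -0.1 -1. ] level rv deg [-0.    0.18 -0.06] jaw dir [0.414 0.91  0.001] w 0.0262 F [-0.2  0.1 -4.2]
```

Call:
{"op": "apply_moves", "data": {
  "commands": [
    [0,0.2,0,3,0,-0.9,18],
    [0,0,0,2,0,0,18],
    [0,0,0,1.5,0,0,18],
    [0,0,0,1,0,0,18],
    [0,0,0,0,0,0,18]
  ]
}}

```text
t: 24.05
tool_pos: [0.6226, -0.139, 0.1578]
ee_rot: [2.111, 1.57, 1.684]
ft_force: [0.1, -0.1, -3.8]
gripper_width: 0.0263
```

```bash
python3 go.py 0.6225 -0.139 0.157
```

```text
t 24.05 pos [ 0.6226 -0.139   0.1578] shift tool mm [ 0.8 -0.1 -0.1] level rv deg [-0.   -0.03 -0.06] jaw dir [0.414 0.91  0.001] w 0.0263 F [ 0.1 -0.1 -3.8]
```

Call:
{"op": "apply_moves", "data": {
  "commands": [
    [0,0,0,1,0,0,18],
    [0,0,0,0.4,0,0,18],
    [0,0,0,0,0,0,18]
  ]
}}

```text
t: 24.3
tool_pos: [0.6229, -0.139, 0.1571]
ee_rot: [1.196, 1.57, 0.77]
ft_force: [0.7, -0.0, -4.2]
gripper_width: 0.0259
```

Call:
{"op": "apply_moves", "data": {
  "commands": [
    [0,0,0,1,0,0,18],
    [0,0,0,0.2,0,0,18]
  ]
}}

```text
t: 24.47
tool_pos: [0.6233, -0.1391, 0.157]
ee_rot: [0.58, 1.569, 0.154]
ft_force: [-0.2, 0.5, -2.4]
gripper_width: 0.0261
```

Call:
{"op": "apply_moves", "data": {
  "commands": [
    [0,0,0,0.8,0,0,18],
    [0,0,0,0.5,0,0,18]
  ]
}}

```text
t: 24.63
tool_pos: [0.6235, -0.1391, 0.157]
ee_rot: [0.414, 1.567, -0.013]
ft_force: [-3.9, 1.1, 5.7]
gripper_width: 0.026
```

In contact (light upward force of 5.7 N). Release.

Call:
{"op": "apply_moves", "data": {
  "commands": [
    [0,0,0,0,0,0,24],
    [0,0,0,0,0,0,27],
    [0,0,0,0,0,0,31],
    [0,0,0,0,0,0,40],
    [0,0,0,0,0,0,50],
    [0,0,0,0,0,0,55]
  ]
}}

```text
t: 25.13
tool_pos: [0.624, -0.1394, 0.1571]
ee_rot: [0.312, 1.566, -0.115]
ft_force: [0.4, 0.9, -0.1]
gripper_width: 0.055
```

```bash
python3 go.py 0.373 -0.283 0.24;python3 - <<'E'
from h import *
s,d=wrist(); e=viewer.get_image("scene")
f=cv2.resize(e["frame"][100:230,140:300,::-1],None,fx=3.2,fy=3.2)[:400]
cv2.imwrite("pics/w17.png",np.vstack([d["frame"][100:290,:,::-1],f]))
E
```

```text
t 25.13 pos [ 0.624  -0.1394  0.1571] shift tool mm [ -84.  -234.5 -168.8] level rv deg [-0.    0.26 -0.08] jaw dir [0.413 0.911 0.001] w 0.055 F [ 0.4  0.9 -0.1]
```

View pics/w17.png

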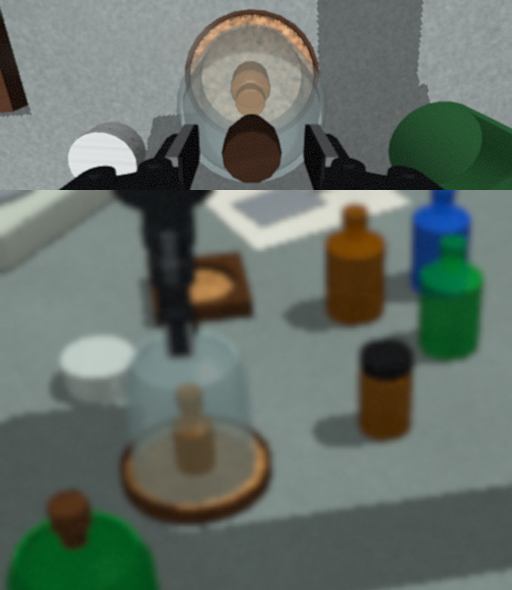

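The dome stands inside the raised edge with even margins, and the knob (251,250) is free. Straight up, then to the large jar.

Call:
{"op": "apply_moves", "data": {
  "commands": [
    [0,0.2,0,-10,0,0,55],
    [0,0,0,-25,0,0,55],
    [0,0,0,-35,0,0,55],
    [0,0,0,-20,-8,-6,55],
    [0,0,0,0,-25,-18,55],
    [0,0,0,0,-32,-23,55],
    [0,0,0,0,-32,-23,55],
    [0,0,0,0,-32,-23,55],
    [0,0,0,0,-32,-23,55],
    [0,0,0,0,-30,-22,55],
    [0,0,0,0,-20,-14,55],
    [0,0,0,0,-10,-8,55],
    [0,0,0,0,0,0,55],
    [0,0,0,0,0,0,55]
  ]
}}

```text
t: 26.4
tool_pos: [0.3777, -0.2786, 0.2512]
ee_rot: [0.011, 1.565, -0.413]
ft_force: [0.4, -0.6, -0.3]
gripper_width: 0.0551
```

```bash
python3 go.py 0.373 -0.286 0.2;python3 - <<'E'
from wf import *
wfit({"jar_large":(.373,-.286),"stand_large":(.492,-.391)},"w18")
E
```

```text
t 26.4 pos [ 0.3777 -0.2786  0.2512] shift tool mm [51.2 -8.7 -1.5] level rv deg [-0.    0.31 -0.  ] jaw dir [0.411 0.911 0.   ] w 0.0551 F [ 0.4 -0.6 -0.3]
jar_large 0.7 [0.373, -0.2845, 0.0825, 0.914]
stand_large 0.63 [0.4977, -0.3815, 1.1812, 0.7005]
```

View pics/w18.png

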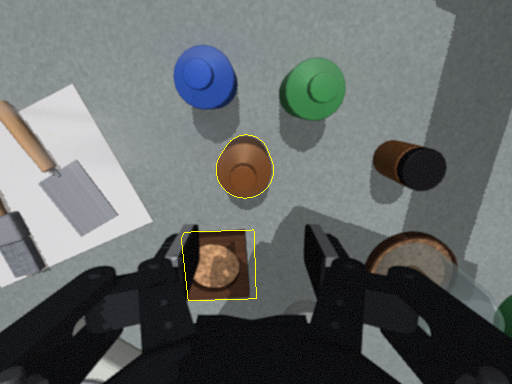

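The amber jar at (245,167) is the one meant (blue is at (204,77), green at (312,88)). Its position is (0.373,-0.2845). I'll descend to z 0.107.

Call:
{"op": "apply_moves", "data": {
  "commands": [
    [0,0.3,0,15,-7,-1,55],
    [0,0,0,20,0,0,55],
    [0,0,0,20,0,0,55],
    [0,0,0,15,0,0,55],
    [0,0,0,0,0,0,55],
    [0,0,0,0,0,0,55]
  ]
}}

```text
t: 27.05
tool_pos: [0.3812, -0.2824, 0.1791]
ee_rot: [-0.115, 1.567, -0.53]
ft_force: [0.6, -0.4, 0.8]
gripper_width: 0.0548
```

```bash
python3 go.py 0.373 -0.2845 0.107
```

```text
t 27.05 pos [ 0.3812 -0.2824  0.1791] shift tool mm [72.1 -5.2 -7. ] level rv deg [-0.    0.22  0.03] jaw dir [ 0.402  0.915 -0.   ] w 0.0548 F [ 0.6 -0.4  0.8]
```

Call:
{"op": "apply_moves", "data": {
  "commands": [
    [0,0.2,0,10,-5,-6.5,55],
    [0,0,0,10,0,0,55],
    [0,0,0,12,0,0,55],
    [0,0,0,6,0,0,55],
    [0,0,0,0,0,0,55]
  ]
}}

```text
t: 27.47
tool_pos: [0.3774, -0.2849, 0.1438]
ee_rot: [-0.371, 1.565, -0.78]
ft_force: [-0.8, 0.8, 0.2]
gripper_width: 0.0548
```

```bash
python3 go.py 0.373 -0.2845 0.107
```

```text
t 27.47 pos [ 0.3774 -0.2849  0.1438] shift tool mm [36.8 -1.2 -4.4] level rv deg [-0.    0.33  0.13] jaw dir [ 0.399  0.917 -0.002] w 0.0548 F [-0.8  0.8  0.2]
```

Call:
{"op": "apply_moves", "data": {
  "commands": [
    [0,0.3,0.1,10,-1,-4.2,52],
    [0,0,0,10,0,-1,52],
    [0,0,0,9,0,-1,52],
    [0,0,0,4,0,0,52],
    [0,0,0,0,0,0,52]
  ]
}}

```text
t: 27.88
tool_pos: [0.3726, -0.2842, 0.1112]
ee_rot: [-0.436, 1.566, -0.844]
ft_force: [0.5, -0.1, 0.4]
gripper_width: 0.0517
```

```bash
python3 go.py 0.373 -0.2845 0.107;python3 - <<'E'
from h import *
s,d=wrist()
cv2.imwrite("pics/w19.png",d["frame"][:,:,::-1])
E
```

```text
t 27.88 pos [ 0.3726 -0.2842  0.1112] shift tool mm [ 4.2 -0.1  0.4] level rv deg [0.   0.22 0.1 ] jaw dir [ 0.397  0.918 -0.002] w 0.0517 F [ 0.5 -0.1  0.4]
```

View pics/w19.png

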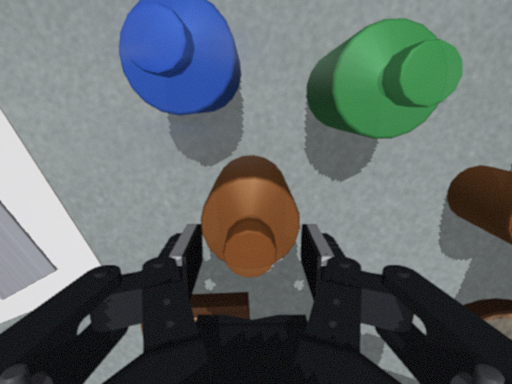

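The stopper at (250,248) is centred. I'll go down the last 4 mm and close.

Call:
{"op": "apply_moves", "data": {
  "commands": [
    [0,0.2,0.1,3.5,0,0.4,46],
    [0,0,0,1,0,0,38],
    [0,0,0,0,0,0,32],
    [0,0,0,0,0,0,28],
    [0,0,0,0,0,0,24],
    [0,0,0,0,0,0,16],
    [0,0,0,0,0,0,16],
    [0,0,0,0,0,0,16]
  ]
}}

```text
t: 28.6
tool_pos: [0.3738, -0.2851, 0.1083]
ee_rot: [-0.325, 1.568, -0.733]
ft_force: [0.3, -0.1, -3.6]
gripper_width: 0.0237
```

```bash
python3 go.py 0.493 -0.391 0.17
```

```text
t 28.6 pos [ 0.3738 -0.2851  0.1083] shift tool mm [-61.3 -50.  151.5] level rv deg [0.   0.14 0.05] jaw dir [ 0.397  0.918 -0.001] w 0.0237 F [ 0.3 -0.1 -3.6]
```

Call:
{"op": "apply_moves", "data": {
  "commands": [
    [0,0.1,0,-4,0,0,16],
    [0,0,0,-8,0,0,16],
    [0,0,0,-15,0,0,16],
    [0,0,0,-20,0,0,16],
    [0,0,0,-12,-2,6,16],
    [0,0,0,0,-5,14,16],
    [0,0,0,0,-8,24,16],
    [0,0,0,0,-9,27,16],
    [0,0,0,0,-9,27,16],
    [0,0,0,0,-8,24,16],
    [0,0,0,0,-5,15,16],
    [0,0,0,0,-3,8,16],
    [0,0,0,0,0,0,16],
    [0,0,0,0,0,0,16]
  ]
}}

```text
t: 29.77
tool_pos: [0.4905, -0.3897, 0.1781]
ee_rot: [-2.853, 1.57, 3.022]
ft_force: [0.0, -0.3, -2.4]
gripper_width: 0.024
```

```bash
python3 go.py 0.493 -0.391 0.15;python3 - <<'E'
from wf import *
wfit({"stand_large":(.493,-.391)},"w20")
e=viewer.get_image("scene")
f=cv2.resize(e["frame"][70:190,150:310,::-1],None,fx=4,fy=4);cv2.imwrite("pics/s20.png",f)
E
```

```text
t 29.77 pos [ 0.4905 -0.3897  0.1781] shift tool mm [28.1 -0.2  2.8] level rv deg [-0.   -0.05  0.02] jaw dir [ 0.397  0.918 -0.   ] w 0.024 F [ 0.  -0.3 -2.4]
stand_large 0.68 [0.4934, -0.3905, -0.3512, 0.4219]
```

View pics/w20.png

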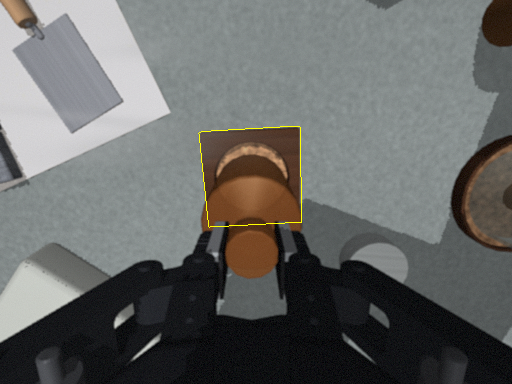

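View pics/s20.png

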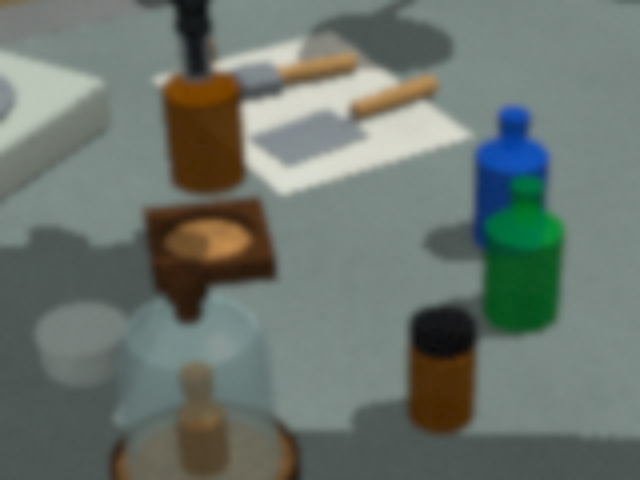

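The jar hangs upright above the large stand, and the fit again gives (0.493,-0.391). I'll lower it.

Call:
{"op": "apply_moves", "data": {
  "commands": [
    [0,0,0,6,0,2.2,16],
    [0,0,0,8,0,0,16],
    [0,0,0,8,0,0,16],
    [0,0,0,5,0,0,16],
    [0,0,0,0,0,0,16]
  ]
}}

```text
t: 30.33
tool_pos: [0.4905, -0.3884, 0.1484]
ee_rot: [2.985, 1.568, 2.577]
ft_force: [-0.7, 0.5, -4.0]
gripper_width: 0.0239
```

```bash
python3 go.py 0.493 -0.391 0.1163
```

```text
t 30.33 pos [ 0.4905 -0.3884  0.1484] shift tool mm [32.1 -1.4  3.4] level rv deg [-0.   -0.16 -0.02] jaw dir [0.397 0.918 0.   ] w 0.0239 F [-0.7  0.5 -4. ]
```

Call:
{"op": "apply_moves", "data": {
  "commands": [
    [0,-0.2,0,4,-1.2,3,16],
    [0,0,0,5,0,0,16],
    [0,0,0,5,0,0,16],
    [0,0,0,3,0,0,16],
    [0,0,0,0,0,0,16]
  ]
}}

```text
t: 30.75
tool_pos: [0.4927, -0.3907, 0.1289]
ee_rot: [1.501, 1.57, 1.094]
ft_force: [-0.1, -0.3, -2.6]
gripper_width: 0.0239
```

```bash
python3 go.py 0.493 -0.391 0.1163;python3 - <<'E'
from h import *
s,d=wrist()
cv2.imwrite("pics/w21.png",d["frame"][:,:,::-1])
E
```

```text
t 30.75 pos [ 0.4927 -0.3907  0.1289] shift tool mm [12.6 -0.2  0.4] level rv deg [ 0.    0.   -0.05] jaw dir [0.397 0.918 0.001] w 0.0239 F [-0.1 -0.3 -2.6]
```

View pics/w21.png

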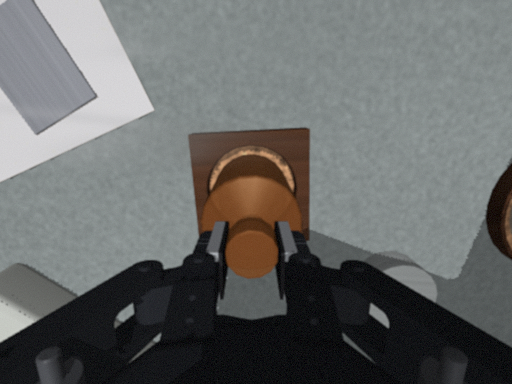

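The recess centre is at column 252 and the jar's at 251. Lowering.

Call:
{"op": "apply_moves", "data": {
  "commands": [
    [0,0,0,4,0,0.3,16],
    [0,0,0,3,0,0,16],
    [0,0,0,2,0,0,16],
    [0,0,0,1,0,0,16],
    [0,0,0,0,0,0,16]
  ]
}}

```text
t: 31.22
tool_pos: [0.4934, -0.3911, 0.1186]
ee_rot: [0.346, 1.57, -0.062]
ft_force: [0.1, 0.7, -2.7]
gripper_width: 0.024
```

```bash
python3 go.py 0.493 -0.391 0.1163
```

```text
t 31.22 pos [ 0.4934 -0.3911  0.1186] shift tool mm [ 2.3 -0.  -0.4] level rv deg [ 0.    0.07 -0.02] jaw dir [0.397 0.918 0.   ] w 0.024 F [ 0.1  0.7 -2.7]
```

Call:
{"op": "apply_moves", "data": {
  "commands": [
    [0,0,0,1.3,0,-0.3,16],
    [0,0,0,0.7,0,0,16],
    [0,0,0,0.2,0,0,16]
  ]
}}

```text
t: 31.47
tool_pos: [0.4931, -0.3911, 0.1165]
ee_rot: [0.17, 1.569, -0.237]
ft_force: [1.4, 0.1, -3.6]
gripper_width: 0.0238
```

Call:
{"op": "apply_moves", "data": {
  "commands": [
    [0,0,0,0.8,0,0,16],
    [0,0,0,0.4,0,0,16]
  ]
}}

```text
t: 31.63
tool_pos: [0.4935, -0.3915, 0.1162]
ee_rot: [-0.104, 1.568, -0.512]
ft_force: [-0.8, 0.9, 4.8]
gripper_width: 0.024
```

Contact (light, 4.8 N). Release.

Call:
{"op": "apply_moves", "data": {
  "commands": [
    [0,0,0,0,0,0,22],
    [0,0,0,0,0,0,26],
    [0,0,0,0,0,0,30],
    [0,0,0,0,0,0,40],
    [0,0,0,0,0,0,50],
    [0,0,0,0,0,0,55],
    [0,0,0,-10,0,0,55],
    [0,0,0,-25,0,0,55],
    [0,0,0,-40,0,0,55],
    [0,0,0,-40,0,0,55],
    [0,0,0,-25,0,0,55],
    [0,0,0,0,0,0,55],
    [0,0,0,0,0,0,55]
  ]
}}

```text
t: 32.72
tool_pos: [0.4927, -0.3909, 0.2666]
ee_rot: [-0.15, 1.567, -0.558]
ft_force: [-0.6, 0.0, -0.8]
gripper_width: 0.0551
```

Run:
```python
from fit import *
P["dome"]=P["dome"]
s,w=wrist();cv2.imwrite("pics/f_w.png",w["frame"][:,:,::-1])
g={"jar_large":(.493,-.391,.008),"jar_medium":(.498,.378,.008),"jar_small":(.622,-.139,.012),"dome":(.622,-.139,.012),"pot_tall":(.449,-.111,0),"pot_low":(.375,.284,0),"tin":(.636,-.307,0)}
D={c:viewer.get_image(c) for c in("scene","top")}
import fit as F
for n,(x,y,z0) in g.items():
    P0=P[n];P[n]=[(r,z+z0*1e3) for r,z in P0]
    for c in D:
        u=proj(D[c],np.array([x,y,.04+z0]))
        for r in viewer.cut_out(n,c):
            if np.linalg.norm(np.array(r["centre"])-u)<20:
                print(n,c,round(r["p"],2),np.round(fit([(D[c],r["mask"].astype(float))],n,x,y),3)); break
cv2.imwrite("pics/f_s.png",cv2.resize(D["scene"]["frame"][60:360,120:420,::-1],(600,600),interpolation=cv2.INTER_CUBIC))
cv2.imwrite("pics/f_t.png",D["top"]["frame"][:,:,::-1])
print(readout.get_state()["t"])
```

```text
jar_large scene 0.71 [ 0.489 -0.398 -0.092  0.837]
jar_large top 0.84 [ 0.495 -0.389 -0.262  0.651]
jar_medium scene 0.76 [ 0.497  0.378 -0.069  0.891]
jar_medium top 0.8 [0.5   0.38  0.131 0.818]
dome scene 0.92 [ 0.62  -0.143  0.016  0.91 ]
pot_tall scene 0.96 [ 0.45  -0.112 -0.063  0.917]
pot_low scene 0.83 [0.377 0.285 0.107 0.894]
pot_low top 0.62 [ 0.375  0.283 -0.062  0.663]
tin scene 0.78 [ 0.636 -0.312 -0.353  0.741]
tin top 0.73 [ 0.636 -0.307  0.049  0.819]
33.5667
```

View pics/f_s.png

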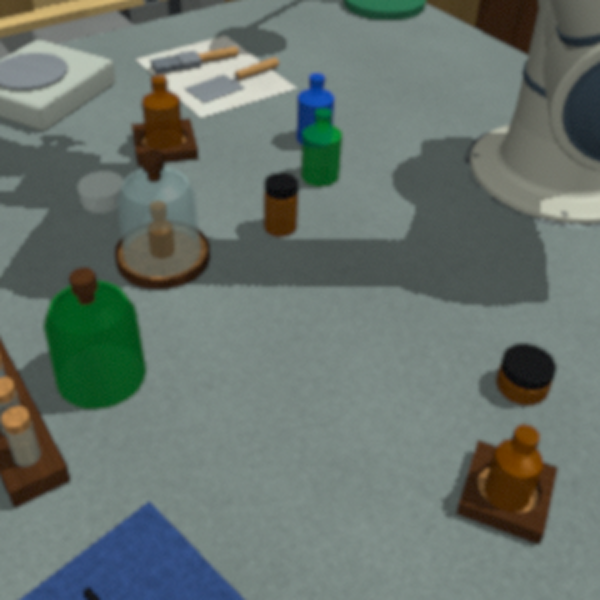

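View pics/f_t.png

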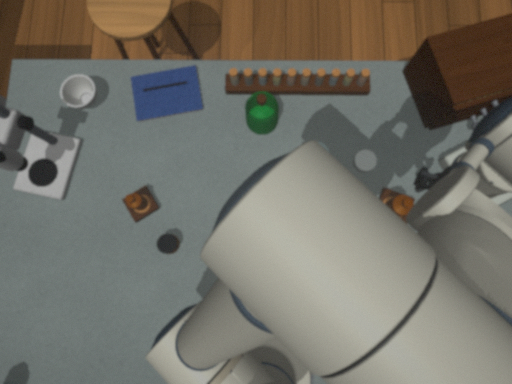

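View pics/f_w.png

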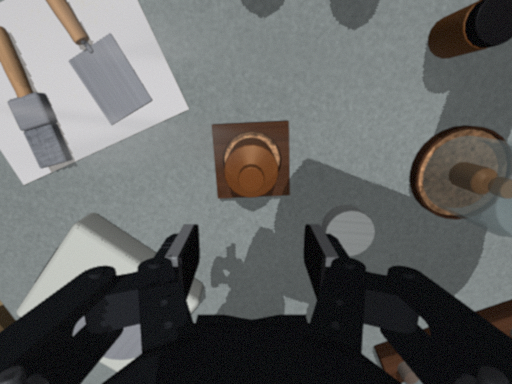

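The scene view shows both jars in their stands ((160,110) and (515,475)) and the dome over the small jar inside the plinth edge ((160,240)). The pots and the tin haven't moved, and the gripper is clear. Handing in.

```bash
python3 -c "
from bench import ticket; print(ticket.sign_off())"
```

```text
the job is handed in; nothing more can be done
None
```

The job is handed in at about 33.6 s of the 109 s allowed; the hand-in reports no verdict. The brown large and medium jars stand in the recesses of their stands, and the small jar is in the middle of the plinth with the clear dome over it, inside the raised edge.

**Gripping and setting down:** I took each jar by its stopper and the dome by its knob. Contact at set-down was light for the large jar (about 5 N at the wrist) and the dome (about 6 N). The medium jar met its recess floor harder, reading 35 N at the wrist, under the 60 N limit. The small jar was let go within about 1 mm of the floor.

**Final checks:**

| Thing | Distance from target or start | Camera |
|---|---|---|
| Medium jar | about 1–3 mm from stand centre | scene and top |
| Dome | about 5 mm from plinth centre | scene only; the arm hid the plinth from the top camera |
| Large jar, top and wrist cameras | about 3 mm off (top fit); looks centred in wrist view | top, partly hidden by the arm; wrist checked by eye |
| Large jar, scene camera | about 8 mm from stand centre | scene; its view was partly hidden, and it disagrees with the other two |
| Pots and tin | within about 5 mm of their start | scene, and top for the low pot and tin |

- **Small jar:** it had no final fit, because the trained networks did not find it through the dome. I judged it by eye as upright and central, and the gripper released it within about 1 mm of the plinth centre.
- **Tilt:** I checked tilt only by eye, and everything looked upright and level.

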